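# Close down the microscope bench

### The job

Close down the microscope: first slide the lamp housing's shutter to its next stop, so that the blank middle of the shutter covers the light port. Then pack every holder plate lying on the bench into its own pocket of the fitted tray, flat and fully home, and hang the padded forearm rest astride the rail, about in the middle and clear of the bench, in whatever order suits you. Leave the jar, the slide box and the specimen pot where they are.

Things in the scene. Friction and masses are not known exactly. Their poses are not given: they have to be found in the camera images.
- tray: Fitted grey tray fixed to the bench, 136 (x) by 192 mm (y), origin at the centre of its underside, floor 4 mm up. Walls and ridges 8 mm wide with rounded tops, 14 mm above the bench, outline one pocket per plate with 2 mm play on each side; one small bay by the corner is filled. Nested: tee's stem in the fork's mouth, corner inside the angle. Seated plates stand 2 mm proud of the ridges.
- home_fork (a point): Point on the tray floor where the fork plate's origin belongs; axes as the tray's. Seated, the fork's x and y axes point along the tray's.
- home_tee (a point): Same for the tee plate; seated, its x and y axes point along the tray's.
- home_angle (a point): Same for the angle plate; seated, its x and y axes point along the tray's.
- home_corner (a point): Same for the corner plate; seated, its x and y axes point along the tray's.
- home_stub (a point): Same for the stub plate; seated, its long y axis lies along the tray's y, either way round.
- home_bar (a point): Same for the bar plate; seated, its long y axis lies along the tray's y, either way round.
- fork: U-shaped holder plate. Dark steel, 12 mm thick, 100 g. Origin: underside, centre of its outline (84 x by 60 y). Finger tab on top, 24 mm along body x, 12 mm thick along body y, 24 mm tall (body z 12 to 36), centred at body (0, -20) mm; pinch it along body y. 20 mm spine at -y; two arms 20 mm wide run to +y, mouth 44 mm wide, 40 deep. May be absent (None).
- tee: T-shaped holder plate. Dark steel, 12 mm thick, 90 g. Origin: underside, centre of its outline (84 x by 60 y). Finger tab on top, 24 mm along body x, 12 mm thick along body y, 24 mm tall (body z 12 to 36), centred at body (6, 20) mm; pinch it along body y. 20 mm cross bar at +y; a stem 20 mm wide, 40 long, runs to -y in the middle. May be absent (None).
- angle: Large L-shaped holder plate. Dark steel, 12 mm thick, 100 g. Origin: underside, centre of its outline (84 x by 74 y). Finger tab on top, 24 mm along body x, 12 mm thick along body y, 24 mm tall (body z 12 to 36), centred at body (-20, -27) mm; pinch it along body y. 20 mm wide limbs along the -y edge and the -x edge. May be absent (None).
- corner: Small L-shaped holder plate. Dark steel, 12 mm thick, 60 g. Origin: underside, centre of its outline (52 x by 42 y). Finger tab on top, 24 mm along body x, 12 mm thick along body y, 24 mm tall (body z 12 to 36), centred at body (2, -11) mm; pinch it along body y. 20 mm wide limbs along the -y edge and the -x edge. May be absent (None).
- bar: Long straight holder plate. Dark steel, 12 mm thick, 70 g. Origin: underside, centre of its outline (20 x by 96 y). Finger tab on top, 24 mm along body y, 12 mm thick along body x, 24 mm tall (body z 12 to 36), centred at body (0, 0) mm; pinch it along body x.  May be absent (None).
- stub: Short straight holder plate. Dark steel, 12 mm thick, 50 g. Origin: underside, centre of its outline (20 x by 64 y). Finger tab on top, 24 mm along body y, 12 mm thick along body x, 24 mm tall (body z 12 to 36), centred at body (0, 0) mm; pinch it along body x.  May be absent (None).
- lamp: Microscope lamp housing fixed to the bench: black block 96 mm (x) by 150 mm (y) by 45 mm high, origin at the centre of its underside, with two steel guide strips along y on top (at x = +-36 mm, tops 55 mm up).
- port (a point): Centre of the round white light port (19 mm across) on top of the lamp housing.
- shutter (a joint): Travel (m) along lamp +y of the aluminium shutter plate: 62 by 88 mm, top 51 mm above the bench, a 20 mm square window near each end, blank middle. Clicks into stops at 0 (window over the port, open; the start), 0.028 (blank over the port, closed) and 0.056 (other window). About 6 N moves it out of a stop; released within 8 mm of a stop it is drawn in to about 2 mm.
- shutter_tab (a point): Centre of the shutter's finger tab, which stands in the middle of the shutter plate: 26 mm along lamp x, 12 mm thick along y (the sliding direction), 26 mm tall; top 77 mm above the bench. Moves with the shutter; over the port when closed.
- rest: Padded forearm rest: rigid black saddle (inverted U), grey padding on its roof-shaped top. 80 mm long on body x (ridge), 56 mm wide over its legs' outer faces (body y), 74 mm high, 200 g. Stands on its legs; origin midway between the feet, at the bench. Inside: 40 mm between the legs, V roof. Can be gripped from above across the legs' flat outer faces (body z 0 to 54 mm).
- rest_crown (a point): Inside top of the rest's V roof, 61.5 mm above its origin, middle of its length. When it hangs properly this lies about 10 mm above the rail's centre line.
- rail: Fixed steel rail: horizontal round bar 16 mm in diameter along its body y, 180 mm long, between two posts; origin on the bench under its middle.
- rail_mid (a point): Middle of the rail bar, on its centre line (130 mm above the bench); axes as the rail's.
- jar: Bystander: closed jar, 64 mm across, 90 mm tall. Leave alone.
- slidebox: Bystander: blue slide box 85 x 100 x 35 mm. Leave alone.
- cup: Bystander: closed white specimen pot, 60 mm across, 60 mm tall. Leave alone.
Mind the look-alikes: they are no part of the job. Leave any green or red look-alike of the angle alone.

How it is judged:
By the outcome, as a careful person would: the job done as asked, in the order asked, and still so for the second after the job is handed in, with the robot touching nothing.
Of fork, tee, angle, corner, bar, stub only 4 to 6 are there at a start; the rules pass over those that are not, and their reading is None.
At some moment in a run one of fork, tee, angle, corner, bar, stub may be knocked a few centimetres aside while the robot is not near it.
It also fails if it takes over 210 s, if anything falls off the work surface, if the arm or the gripper's body presses on something with over 40 N, if the wrist force passes 120 N, or if a joint passes its speed limit or range.

### The arm

A 7-joint arm with a two-finger parallel gripper is mounted at the origin on the work surface. World frame = base frame: x ahead of the robot, y to its left, z up, the work surface at z = 0. Lengths are in m, angles in rad, forces in N, time in s.
With the tool pointing down it reaches from about 0.425 to 0.875 m from the base axis. Payload 4.7 kg.
Tool frame: the origin (TCP) lies between the finger pads; the fingertips stand 22 mm ahead of it and the grasp point (between the pads) lies 3 mm ahead of it; z points along the fingers, y is the direction in which the jaws open and shut (so a half turn about z gives the same grasp; the last joint's range is limited). The gripper opens to 85 mm and grips with 20 to 120 N. Pads are 22 mm wide; open, the fingers measure 114 mm over their backs; the gripper's body (76 mm by 85 mm) begins 54 mm behind the grasp point. The pads swing forward as they close: fully open they stand 13 mm farther back than shut.
Start: joints at [-1.266, 0.321, -0.07, 1.45, 0.023, 1.371, -0.057], TCP at [0.186, 0.623, 0.225] pointing down, gripper open.
Joint ranges: [-2.86, 2.86], [-0.3, 2.09], [-1.38, 1.24], [0.06, 2.45], [-1.56, 4.7], [0.09, 2.05], [-2.69, 2.69]. Speed limits (rad/s): [2.57, 2.57, 3.14, 3.14, 3.14, 3.14, 3.14].

### API

Orientations are given as a rotation vector (axis times angle).
In Python, from station import bot, imaging gives the robot as it stands.
- The arm moves only by the tool jog_arm, never from a script. Its argument "rows" is a list of rows, each a list of 3 entries, a list of its own where there are three numbers: the opening, from 0 (shut) to 1 (fully open), then the shift along the tool's x, y, z in m, then the turn about the tool's z in degrees. A call has exactly 5 rows; each row is the pose to reach, as a shift and turn from the pose commanded when the call began, along the tool's axes at that moment; what a row does not reach only later rows make up. A row lasts 1/8 s, in which the tool goes at most 62.5 mm and 10.7 degrees, less where a joint would pass 70% of its speed; a pose out of reach is approached as far as the arm can. A call with a gripper value outside its range is refused whole. The fingers move at their own pace and stop on an object; the grip force is fixed at half the most. Time passes only in rows, so rows that repeat a pose let the fingers close, or fill a call up. It gives the time, the measured TCP pose, the force and the opening at its end, in the units of the state.
- bot.read_state(): the state, without advancing time (a new reading comes with each control period).
- imaging.snapshot(name): name is "scene" or "side" or "wrist"; returns the picture (400x640x3 uint8, red, green, blue); there is no depth.
- imaging.calibration(name): a dict with "mtx" (3x3 intrinsics, pixels), "R" (3x3) and "t" (3): a world point X has camera coordinates R X + t; the wrist camera has in their place "T_tool_cam" (4x4, takes a point from camera to tool coordinates, whose origin is the TCP and whose axes are the flange's). Camera axes: x right, y down, z forward; pixel columns grow to the right and rows downward; lengths in m; the calibration is good to about 2 mm. A picture is of the moment at which its call begins: read the wrist's pose just before it. calibration takes no time and is no camera call.
- bot.finish_job(): hands the job in, once; it reports no verdict.
Trained networks look in the newest picture that a camera, given by its name, has taken for a name from the list of things; names that differ only in an ending like _2 or _b are one class to them, and where a whole thing is asked for, a point or a joint stands for the part that bears it (a point fixed in the world has none). Each returns a list of dicts, best first, with "p" (0 to 1); they miss things now and then, are a little off and sometimes report something else, mostly with a low value. They report only what shows in the picture. A call takes as long as a camera call. They do not tell look-alikes from the thing itself.
- imaging.spot_in(camera, query): "xy" ([column, row] in pixels, amid what is visible of it).
The state is a dict: "t": time; "q": joint angles; "joint_velocities": joint speeds; "joint_torque": joint torques, N m; "ee_pos": TCP position; "tcp_rot": TCP orientation; "contact_force": force on the tool from outside, world axes, zero at the start; "ft_torque": the same for the moment, N m; "gripper_width": finger opening in m.
Only numpy, scipy, OpenCV 4.12 (cv2) and the standard library are available. Lean on these libraries where they do the work, as an engineer would, in place of code of your own. Each camera call takes 0.05 s, during which the arm holds its last target.

## Working session

There is one attempt and no reset: what is moved stays moved. The work goes in short steps, Python scripts to look and compute and a tool call to move; the robot and the scene stay as the last step left them, time stands still between calls to the robot, and variables do not carry over. Pictures are saved under pics/ and viewed, and the job is handed in when it is done.

Besides the shell and the picture viewer there is one more tool, called after "Call:" in YAML: its name, and indented under it one key for each argument. jog_arm: Moves the arm, as the interface text tells. Its arguments: {"type":"object","properties":{"rows":{"type":"array"}},"required":["rows"]}

```bash
ls -la; mkdir -p pics; cat > h.py <<'E'
import numpy as np, cv2
from station import bot, imaging
from scipy.spatial.transform import Rotation as R
def snap(n,f):
    im=imaging.snapshot(n); cv2.imwrite('pics/'+f,cv2.cvtColor(im,cv2.COLOR_RGB2BGR)); return im
E
python3 - <<'E'
from h import *
s=bot.read_state(); print(s)
for n in ['scene','side','wrist']:
    snap(n,n+'0.png'); print(n,imaging.calibration(n))
E
```

```text
total 12
drwxr-xr-x  3 agent agent 4096 Dec  6 11:00 .
drwxr-xr-x 23 root  root  4096 Dec  6 11:00 ..
drwxr-xr-x  2 agent agent 4096 Dec  6 11:00 pics
{'t': 0.0, 'q': array([-1.26588302,  0.32185903, -0.07010256,  1.4516862 ,  0.0226081 ,
        1.37081231, -0.05689617]), 'joint_velocities': array([ 0.00192417,  0.00096646, -0.00016888,  0.00152583,  0.00237995,
        0.00024345, -0.00132648]), 'joint_torque': array([-3.02617182e-04, -4.93586183e+01, -3.82444058e-01, -3.14330220e+01,
        1.29819833e-02,  1.13224695e-02, -8.82022306e-06]), 'ee_pos': array([0.18625487, 0.62215741, 0.22429464]), 'tcp_rot': array([-4.55090712e-01, -3.10826676e+00,  3.09221018e-03]), 'contact_force': array([-0.08923606, -0.24697118, -0.60109672]), 'ft_torque': array([-0.00413686, -0.00672254,  0.0566475 ]), 'gripper_width': 0.08532681312471438}
scene {'mtx': array([[456.14656153,   0.        , 318.81964473],
       [  0.        , 456.14656153, 194.01776682],
       [  0.        ,   0.        ,   1.        ]]), 'R': array([[-8.66501512e-01,  4.99173885e-01,  7.49572950e-04],
       [ 4.26207176e-01,
[... 347 characters left out ...]
.67876609, -0.02279785],
       [-0.46397335, -0.47665018, -0.74668155],
       [ 0.49595552,  0.55864229, -0.66479088]]), 't': array([-0.3753379 ,  0.30446682,  1.18113253])}
wrist {'mtx': array([[281.12569016,   0.        , 323.58833797],
       [  0.        , 281.12569016, 203.64732985],
       [  0.        ,   0.        ,   1.        ]]), 'T_tool_cam': array([[ 5.41842702e-04, -9.62368458e-01, -2.71747415e-01,
         6.85441189e-02],
       [ 9.99999702e-01,  6.71080168e-04, -3.82648889e-04,
         5.20421195e-04],
       [ 5.50613523e-04, -2.71747127e-01,  9.62368534e-01,
        -1.48590439e-01],
       [ 0.00000000e+00,  0.00000000e+00,  0.00000000e+00,
         1.00000000e+00]])}
```

View images.

View pics/scene0.png

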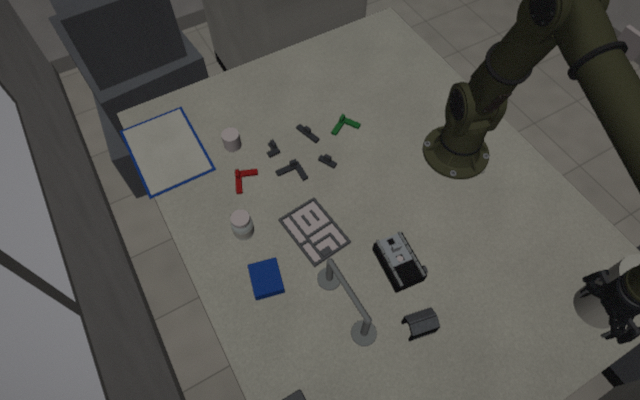

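View pics/side0.png

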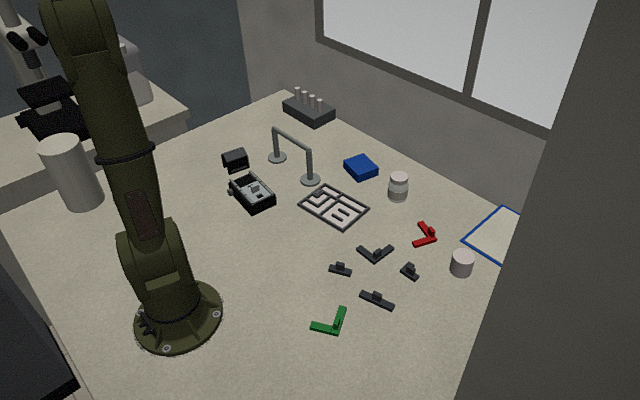

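View pics/wrist0.png

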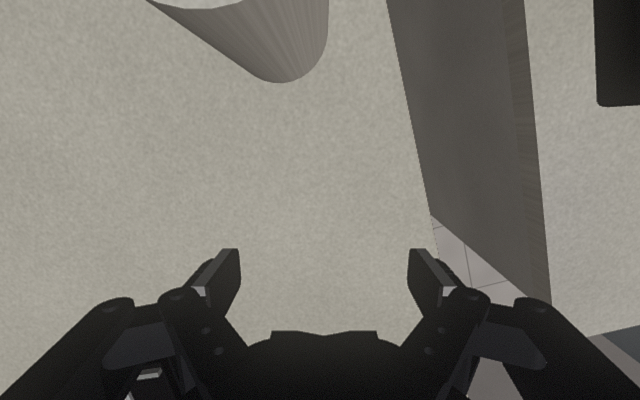

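```bash
cat >> h.py <<'E'
def ray(n,uv):
    c=imaging.calibration(n)
    d=np.linalg.inv(c['mtx'])@np.array([uv[0],uv[1],1.])
    if n=='wrist':
        s=bot.read_state(); T=c['T_tool_cam']; Rw=R.from_rotvec(s['tcp_rot']).as_matrix()
        return s['ee_pos']+Rw@T[:3,3], Rw@T[:3,:3]@d
    return -c['R'].T@c['t'], c['R'].T@d
def onz(n,uv,z):
    o,d=ray(n,uv); return o+d*(z-o[2])/d[2]
def proj(n,X,s=None):
    c=imaging.calibration(n); X=np.atleast_2d(X)
    if n=='wrist':
        s=s or bot.read_state(); T=c['T_tool_cam']; Rw=R.from_rotvec(s['tcp_rot']).as_matrix()
        Xt=(X-s['ee_pos'])@Rw; Xc=(Xt-T[:3,3])@T[:3,:3]
    else: Xc=X@c['R'].T+c['t']
    p=Xc@c['mtx'].T; return p[:,:2]/p[:,2:]
E
python3 - <<'E'
from h import *
for n in ['scene','side']:
    im=imaging.snapshot(n)
    for q,z in [('tray',.01),('angle',.01),('corner',.01),('bar',.01),('stub',.01),('fork',.01),('tee',.01),('lamp',.04),('shutter_tab',.06),('rest',.05),('rail',.1),('jar',.05),('slidebox',.03),('cup',.03)]:
        r=imaging.spot_in(n,q)
        print(n,q,[(np.round(k['xy']).astype(int).tolist(),round(k['p'],2),onz(n,k['xy'],z)[:2].round(3).tolist()) for k in r[:4]])
im=imaging.snapshot('scene')
cv2.imwrite('pics/c1.png',cv2.resize(im[90:350,220:450][:,:,::-1],None,fx=2.3,fy=2.3,interpolation=cv2.INTER_CUBIC))
im=imaging.snapshot('side')
cv2.imwrite('pics/c2.png',cv2.resize(im[110:345,210:450][:,:,::-1],None,fx=2.5,fy=2.5,interpolation=cv2.INTER_CUBIC))
E
```

```text
scene tray [([311, 233], 0.92, [0.578, 0.027])]
scene angle [([291, 171], 0.76, [0.525, -0.205]), ([394, 264], 0.69, [0.418, 0.235]), ([239, 179], 0.68, [0.688, -0.26]), ([341, 121], 0.48, [0.269, -0.304])]
scene corner [([396, 263], 0.5, [0.412, 0.237])]
scene bar [([423, 325], 0.73, [0.452, 0.421]), ([304, 133], 0.55, [0.41, -0.323])]
scene stub [([327, 162], 0.56, [0.402, -0.176])]
scene fork []
scene tee []
scene lamp [([399, 263], 0.73, [0.416, 0.247]), ([313, 232], 0.41, [0.58, 0.04]), ([230, 141], 0.33, [0.653, -0.394]), ([353, 299], 0.31, [0.586, 0.272])]
scene shutter_tab [([392, 249], 0.73, [0.416, 0.21]), ([314, 231], 0.3, [0.58, 0.047])]
scene rest [([422, 325], 0.75, [0.469, 0.426])]
scene rail [([352, 300], 0.88, [0.604, 0.288])]
scene jar [([244, 227], 0.72, [0.751, -0.07]), ([394, 262], 0.19, [0.43, 0.242])]
scene slidebox [([264, 278], 0.95, [0.768, 0.093]), ([313, 235], 0.34, [0.582, 0.044]), ([421, 322], 0.27, [0.458, 0.414]), ([244, 226], 0.27, [0.748, -0.086])]
scene cup [([230, 138], 0.67, [0.647, -0.412])]
side tray [([332, 208], 0.73, [0.556, 0.016])]
side angle [([373, 250], 0.82, [0.515, -0.197]), ([428, 240], 0.77, [0.66, -0.281])]
side corner [([408, 271], 0.59, [0.529, -0.314])]
side bar [([376, 296], 0.55, [0.405, -0.312])]
side stub [([339, 268], 0.78, [0.399, -0.178])]
side fork [([334, 206], 0.63, [0.567, 0.017])]
side tee []
side lamp [([256, 192], 0.85, [0.407, 0.216]), ([255, 192], 0.2, [0.408, 0.219])]
side shutter_tab []
side rest [([235, 163], 0.92, [0.442, 0.382])]
side rail [([285, 159], 0.72, [0.539, 0.223])]
side jar [([399, 185], 0.86, [0.754, -0.089])]
side slidebox [([363, 168], 0.8, [0.755, 0.072]), ([236, 161], 0.66, [0.464, 0.412])]
side cup [([463, 261], 0.91, [0.651, -0.405]), ([377, 253], 0.47, [0.503, -0.222])]
```

```bash
ls pics
```

```text
c1.png
c2.png
scene0.png
side0.png
wrist0.png
```

View pics/c1.png

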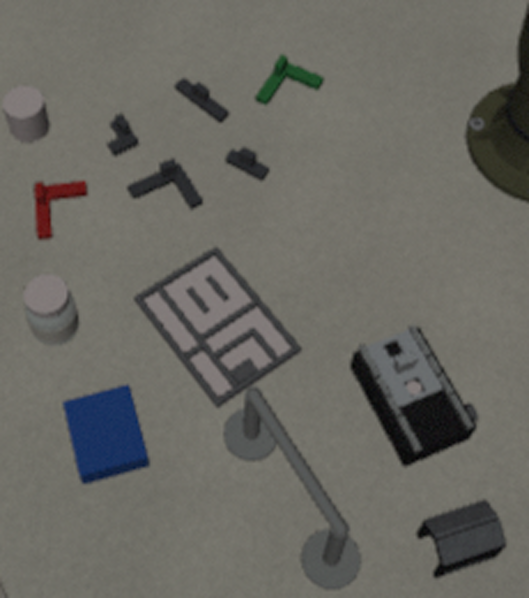

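View pics/c2.png

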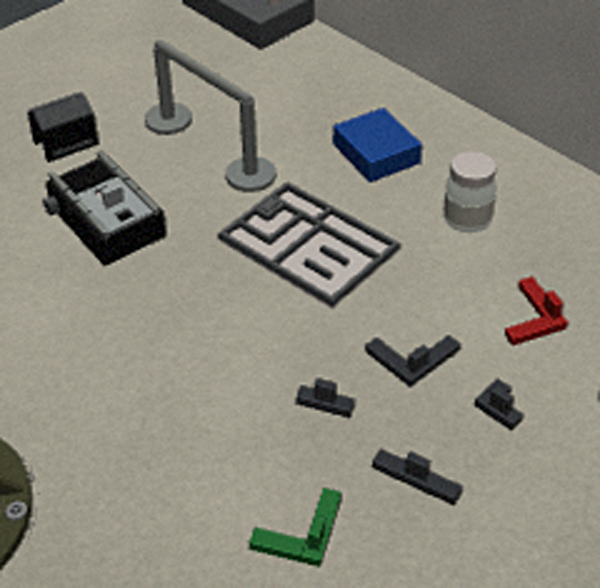

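```bash
cat >> h.py <<'E'
def pose():
    s=bot.read_state(); M=R.from_rotvec(s['tcp_rot']).as_matrix()
    return s,M,np.degrees(np.arctan2(M[1,0],M[0,0]))
def go(x,y,z,phi=None):
    s,M,p=pose()
    d=M.T@(np.array([x,y,z])-s['ee_pos'])
    t=0 if phi is None else (p-phi+180)%360-180
    print('t',round(s['t'],2),'at',s['ee_pos'].round(4),'phi',round(p,2),'tilt',np.degrees(np.arccos(-M[2,2])).round(2),'-> shift',d.round(4),'turn',round(t,2),'q7',s['q'][6].round(2),'F',s['contact_force'].round(1))
E
python3 - <<'E'
from h import *
f=lambda x,y:(220+x/2.3,90+y/2.3)
print(onz('scene',f(393,348),.051),onz('scene',f(415,385),.047))
go(0.43,0.215,.25)
E
```

```text
[0.40113729 0.18436461 0.051     ] [0.40475454 0.23849563 0.047     ]
t 1.75 at [0.1864 0.6227 0.2255] phi 163.34 tilt 0.01 -> shift [-0.3503 -0.3208 -0.0246] turn 0 q7 -0.06 F [-0.1  0.6 -1. ]
```

Call:
jog_arm:
  rows:
    - [1,[-0.06,-0.055,-0.02],0]
    - [1,[-0.12,-0.11,-0.02],-4]
    - [1,[-0.18,-0.165,-0.025],-8]
    - [1,[-0.24,-0.22,-0.025],-12]
    - [1,[-0.28,-0.26,-0.025],-14]

```text
t: 2.38
ee_pos: [0.3455, 0.3537, 0.2499]
tcp_rot: [0.071, 3.14, 0.002]
contact_force: [0.3, 0.7, -0.5]
gripper_width: 0.0854
```

```bash
python3 - <<'E'
from h import *
go(0.43,0.215,.25,178)
E
```

```text
t 2.38 at [0.3455 0.3537 0.2499] phi 177.41 tilt 0.08 -> shift [-0.0906 -0.1347 -0.0002] turn -0.59 q7 0.67 F [ 0.3  0.7 -0.5]
```

Call:
jog_arm:
  rows:
    - [1,[-0.03,-0.045,0],0]
    - [1,[-0.06,-0.09,0],0]
    - [1,[-0.085,-0.125,0],0]
    - [1,[-0.09,-0.135,0],0]
    - [1,[-0.09,-0.135,0],0]

```text
t: 3.0
ee_pos: [0.4282, 0.2164, 0.2496]
tcp_rot: [0.075, 3.141, 0.001]
contact_force: [-0.5, 0.9, 0.4]
gripper_width: 0.0851
```

```bash
python3 - <<'E'
from h import *
im=snap('wrist','w1.png')
for q in ['shutter_tab','port','lamp']:
    print(q,[(np.round(k['xy']).astype(int).tolist(),round(k['p'],2),onz('wrist',k['xy'],.07)[:2].round(4).tolist()) for k in imaging.spot_in('wrist',q)[:3]])
E
```

```text
shutter_tab [([318, 163], 0.79, [0.4016, 0.2133])]
port [([341, 158], 0.92, [0.397, 0.2404])]
lamp [([341, 162], 0.9, [0.4022, 0.2402]), ([195, 254], 0.45, [0.5116, 0.0505])]
```

View pics/w1.png

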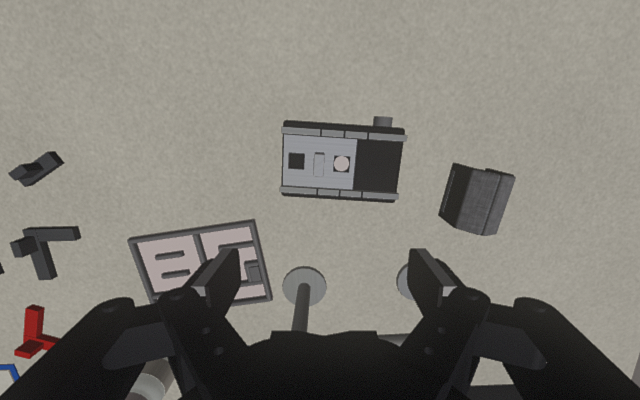

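```bash
python3 - <<'E'
from h import *
im=snap('wrist','x.png')
cv2.imwrite('pics/w1c.png',cv2.resize(im[105:215,265:425][:,:,::-1],None,fx=5,fy=5,interpolation=cv2.INTER_CUBIC))
a=onz('wrist',(282,130),.055);b=onz('wrist',(403,137),.055); print(a,b)
E
```

```text
[0.36341356 0.17176604 0.055     ] [0.37763731 0.314699   0.055     ]
```

View pics/w1c.png

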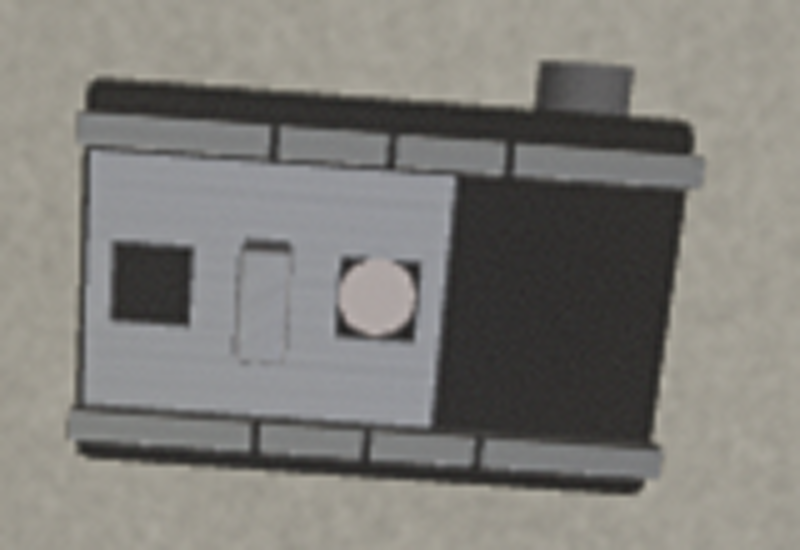

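```bash
python3 - <<'E'
from h import *
f=lambda u,v:(265+u/5,105+v/5)
a=onz('wrist',f(151,284),.051);b=onz('wrist',f(378,299),.051); d=b-a
print(a,b,np.hypot(*d[:2]),np.degrees(np.arctan2(d[1],d[0])),(a+b)/2)
c=onz('wrist',f(263,305),.077);print(c)
d=onz('wrist',f(122,442),.055)-onz('wrist',f(100,130),.055)
e=onz('wrist',f(690,170),.055)-onz('wrist',f(90,130),.055);print(np.degrees(np.arctan2(e[1],e[0])))
e=onz('wrist',f(650,462),.055)-onz('wrist',f(80,425),.055);print(np.degrees(np.arctan2(e[1],e[0])))
# target
m=(a+b)/2; th=np.arctan2((b-a)[1],(b-a)[0]); print(np.degrees(th))
# tool y=(s,-c) along lamp y: phi=th+90
go(m[0],m[1],.085,np.degrees(th)+90)
go(m[0]+.028*np.cos(th),m[1]+.028*np.sin(th),.085,np.degrees(th)+90)
E
```

```text
[0.40192871 0.18426594 0.051     ] [0.40802485 0.23998629 0.051     ] 0.05605283216555436 83.75633532849155 [0.40497678 0.21212611 0.051     ]
[0.40460096 0.21229101 0.077     ]
83.82471919528905
83.72107844079717
83.75633532849155
t 3.25 at [0.4274 0.2179 0.2493] phi 177.5 tilt 0.01 -> shift [ 0.0222 -0.0067  0.1643] turn 3.74 q7 0.99 F [-0.4 -0.4  0.8]
t 3.25 at [0.4274 0.2179 0.2493] phi 177.5 tilt 0.01 -> shift [0.0204 0.0212 0.1643] turn 3.74 q7 0.99 F [-0.4 -0.4  0.8]
```

Call:
jog_arm:
  rows:
    - [1,[0.022,-0.007,0.05],3.7]
    - [1,[0.022,-0.007,0.1],3.7]
    - [1,[0.022,-0.007,0.15],3.7]
    - [1,[0.022,-0.007,0.167],3.7]
    - [1,[0.022,-0.007,0.168],3.7]

```text
t: 3.88
ee_pos: [0.4045, 0.2106, 0.0801]
tcp_rot: [-0.172, -3.134, 0.003]
contact_force: [0.2, -0.1, -0.8]
gripper_width: 0.0855
```

```bash
python3 - <<'E'
from h import *
go(.405,.2121,.081,173.75)
im=snap('wrist','w2.png')
E
```

```text
t 3.88 at [0.4045 0.2106 0.0801] phi 173.73 tilt 0.19 -> shift [-0.0004  0.0016 -0.0009] turn -0.02 q7 0.93 F [ 0.2 -0.1 -0.8]
```

View pics/w2.png

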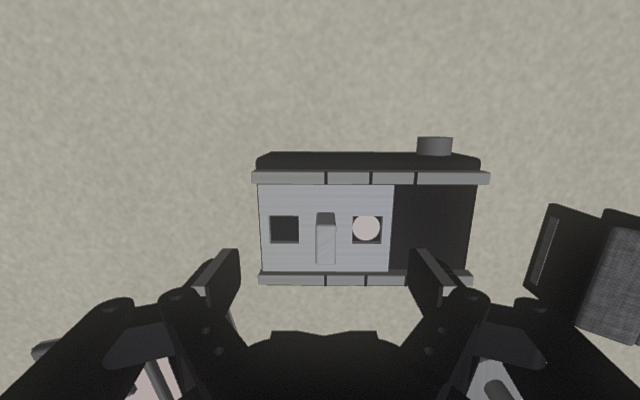

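Call:
jog_arm:
  rows:
    - [0,[0,0.001,0],0]
    - [0,[0,0.001,0],0]
    - [0,[0,0.001,0],0]
    - [0,[0,0.001,0],0]
    - [0,[0,0.001,0],0]

```text
t: 4.55
ee_pos: [0.406, 0.2115, 0.0815]
tcp_rot: [0.174, 3.137, 0.0]
contact_force: [-0.1, 0.3, 0.2]
gripper_width: 0.0002
```

Call:
jog_arm:
  rows:
    - [0,[0,0.006,0],0]
    - [0,[0,0.013,0],0]
    - [0,[0,0.02,0],0]
    - [0,[0,0.026,0],0]
    - [0,[0,0.028,0],0]

```text
t: 5.18
ee_pos: [0.4091, 0.2399, 0.0814]
tcp_rot: [0.173, 3.137, -0.0]
contact_force: [-0.1, -0.3, -0.1]
gripper_width: -0.0004
```

Call:
jog_arm:
  rows:
    - [0,[0,0,0],0]
    - [0,[0,0,0],0]
    - [0,[0,0,0],0]
    - [0,[0,0,0],0]
    - [0,[0,0,0],0]

```text
t: 5.8
ee_pos: [0.4091, 0.2393, 0.0815]
tcp_rot: [0.175, 3.137, 0.0]
contact_force: [-0.1, 0.1, 0.2]
gripper_width: -0.0
```

```bash
python3 - <<'E'
from h import *
th=np.radians(83.756)
go(.405+.028*np.cos(th),.2121+.028*np.sin(th),.081,173.75)
im=snap('wrist','w3.png')
E
```

```text
t 5.8 at [0.4091 0.2393 0.0815] phi 173.63 tilt 0.01 -> shift [0.0011 0.0005 0.0005] turn -0.12 q7 0.89 F [-0.1  0.1  0.2]
```

View pics/w3.png

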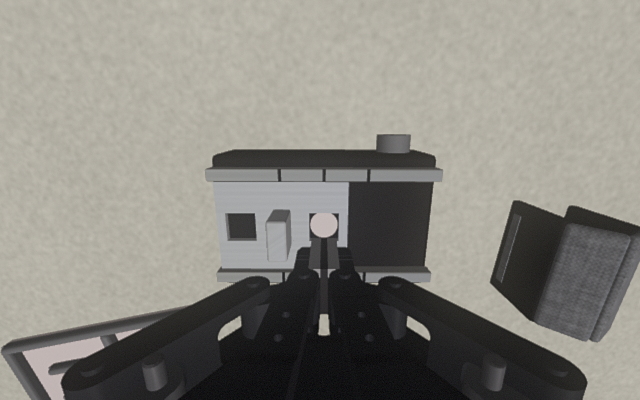

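```bash
python3 - <<'E'
from h import *
im=snap('wrist','x.png')
a=cv2.resize(im[140:300,200:450][:,:,::-1],(800,512),interpolation=cv2.INTER_CUBIC); cv2.imwrite('pics/w3c.png',a)
p=proj('side',bot.read_state()['ee_pos'])[0]; print(p)
im=snap('side','x.png'); u,v=p.astype(int)
cv2.imwrite('pics/s3c.png',cv2.resize(im[v-50:v+50,u-60:u+60][:,:,::-1],None,fx=6,fy=6,interpolation=cv2.INTER_CUBIC))
E
```

```text
[250.18204475 178.72807229]
```

View pics/w3c.png

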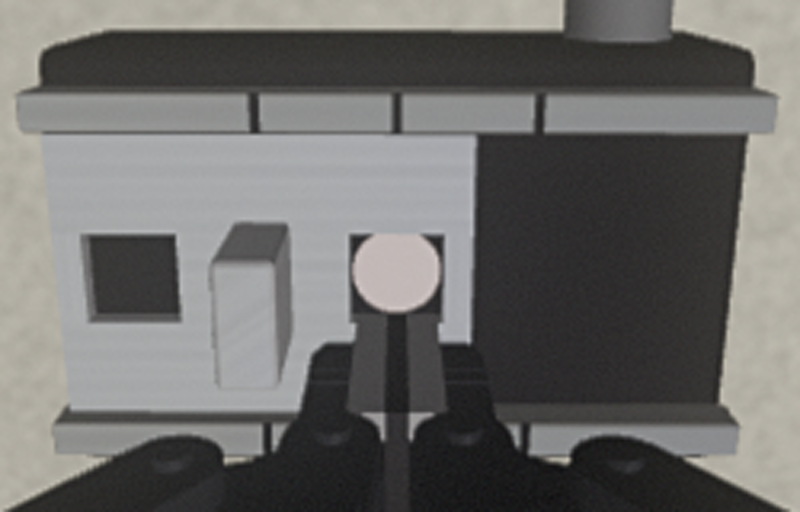

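View pics/s3c.png

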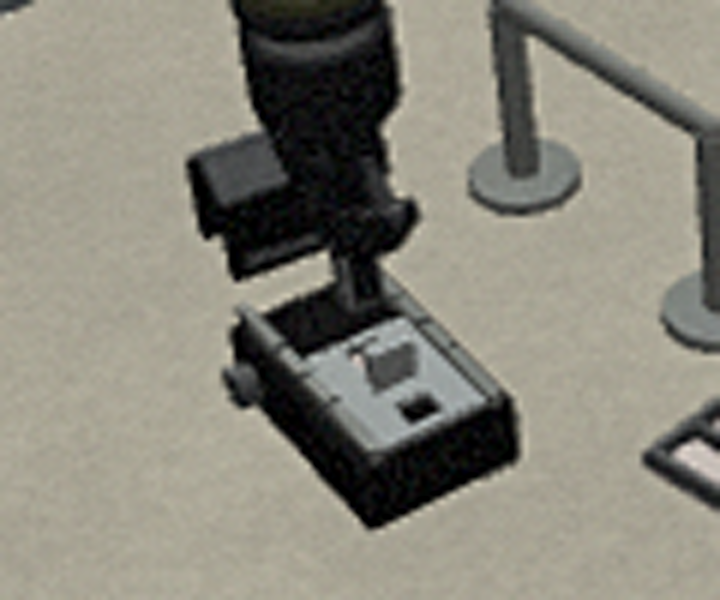

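```bash
python3 - <<'E'
from h import *
s=bot.read_state();e=s['ee_pos']
for n in ['scene','side']:
    im=snap(n,'x.png')
    p=proj(n,[e,e-[0,0,.022],e+[0,0,.014]]); print(n,p.round(1))
    u,v=p[0].astype(int); k=8
    a=cv2.resize(im[v-30:v+30,u-45:u+45][:,:,::-1],None,fx=k,fy=k,interpolation=cv2.INTER_CUBIC)
    for q,c in zip(p,[(0,0,255),(0,255,0),(255,0,0)]): cv2.circle(a,(int((q[0]-u+45+.5)*k),int((q[1]-v+30+.5)*k)),4,c,-1)
    cv2.imwrite(f'pics/{n}4.png',a)
E
```

```text
scene [[401.2 253.4]
 [400.  256.6]
 [402.  251.3]]
side [[250.2 178.7]
 [251.1 184. ]
 [249.6 175.3]]
```

View pics/scene4.png

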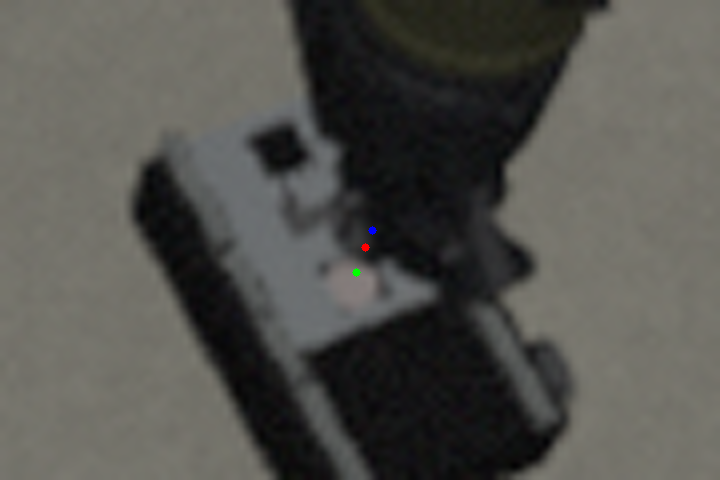

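View pics/side4.png

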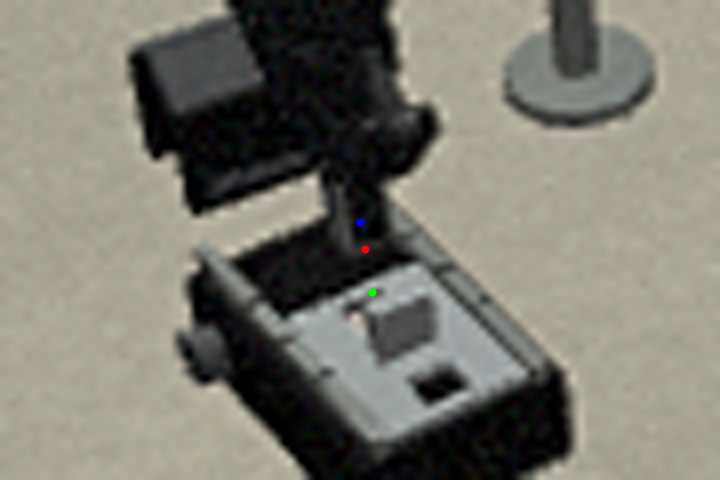

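```bash
python3 - <<'E'
from h import *
go(.45,.09,.15)
go(.45,.09,.035)
E
```

```text
t 6.05 at [0.4091 0.2394 0.0814] phi 173.64 tilt 0.01 -> shift [-0.0572 -0.1439 -0.0686] turn 0 q7 0.89 F [0.8 0.3 0.8]
t 6.05 at [0.4091 0.2394 0.0814] phi 173.64 tilt 0.01 -> shift [-0.0572 -0.1439  0.0464] turn 0 q7 0.89 F [0.8 0.3 0.8]
```

Call:
jog_arm:
  rows:
    - [0,[0,0,-0.06],0]
    - [0,[-0.02,-0.05,-0.07],0]
    - [0,[-0.04,-0.1,-0.07],0]
    - [0,[-0.055,-0.144,-0.06],0]
    - [0,[-0.057,-0.144,-0.03],0]

```text
t: 6.68
ee_pos: [0.4521, 0.0864, 0.1127]
tcp_rot: [0.185, 3.132, 0.002]
contact_force: [-0.3, 2.0, -0.4]
gripper_width: -0.0002
```

Call:
jog_arm:
  rows:
    - [0,[0,0,0.03],0]
    - [0,[0,0,0.06],0]
    - [0,[0,0,0.08],0]
    - [0,[0,0,0.08],0]
    - [0,[0,0,0.08],0]

```text
t: 7.3
ee_pos: [0.4505, 0.0901, 0.0322]
tcp_rot: [0.174, 3.136, 0.001]
contact_force: [0.8, 0.2, 0.2]
gripper_width: -0.0004
```

Call:
jog_arm:
  rows:
    - [0,[0,0,0.002],0]
    - [0,[0,0,0.004],0]
    - [0,[0,0,0.006],0]
    - [0,[0,0,0.008],0]
    - [0,[0,0,0.01],0]

```text
t: 7.92
ee_pos: [0.4498, 0.0899, 0.0213]
tcp_rot: [0.174, 3.137, 0.0]
contact_force: [-0.2, 0.2, -0.0]
gripper_width: 0.0002
```

Call:
jog_arm:
  rows:
    - [0,[0,0,0.002],0]
    - [0,[0,0,0.004],0]
    - [0,[0,0,0.006],0]
    - [0,[0,0,0.007],0]
    - [0,[0,0,0.008],0]

```text
t: 8.55
ee_pos: [0.4498, 0.0899, 0.0134]
tcp_rot: [0.174, 3.137, 0.0]
contact_force: [0.5, -0.2, 0.7]
gripper_width: -0.0001
```

```bash
python3 - <<'E'
from h import *
go(.45,.09,.0)
e=bot.read_state()['ee_pos']
im=snap('side','x.png')
p=proj('side',[e,e*[1,1,0]]); print(p.round(1))
u,v=p[0].astype(int); k=8
a=cv2.resize(im[v-30:v+30,u-45:u+45][:,:,::-1],None,fx=k,fy=k,interpolation=cv2.INTER_CUBIC)
for q,c in zip(p,[(0,0,255),(0,255,0),(255,0,0)]): cv2.circle(a,(int((q[0]-u+45+.5)*k),int((q[1]-v+30+.5)*k)),4,c,-1)
cv2.imwrite(f'pics/side5.png',a)
snap('wrist','w5.png')
E
```

```text
t 8.55 at [0.4498 0.0899 0.0134] phi 173.64 tilt 0.01 -> shift [-0.0002  0.0001  0.0134] turn 0 q7 1.28 F [ 0.5 -0.2  0.7]
[[291.4 211.2]
 [291.7 214.3]]
```

View pics/side5.png

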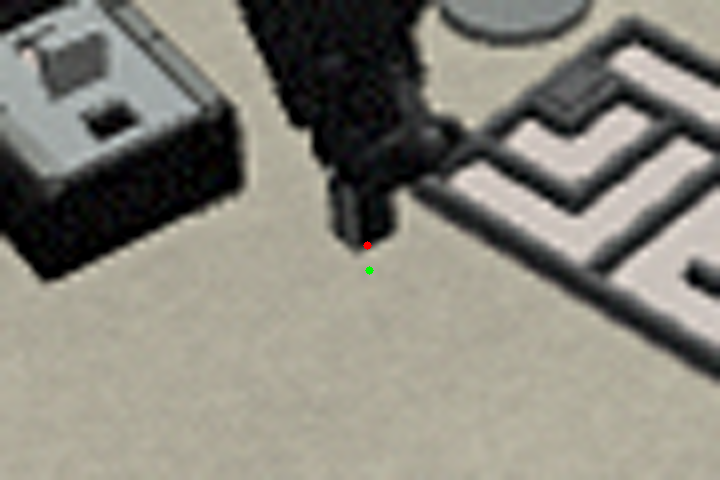

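View pics/w5.png

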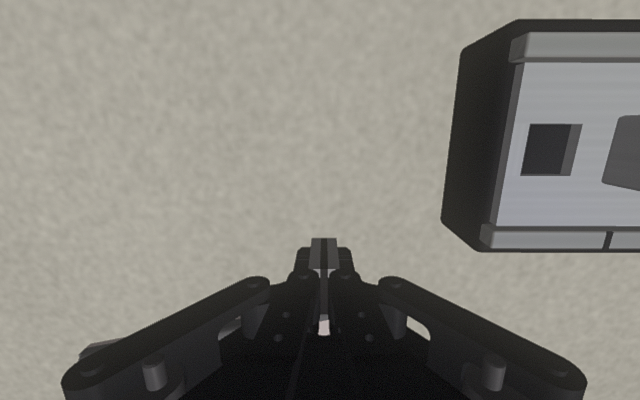

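Call:
jog_arm:
  rows:
    - [0,[0,0,0.002],0]
    - [0,[0,0,0.004],0]
    - [0,[0,0,0.006],0]
    - [0,[0,0,0.008],0]
    - [0,[0,0,0.008],0]

```text
t: 9.28
ee_pos: [0.4496, 0.0899, 0.0052]
tcp_rot: [-0.174, -3.136, 0.0]
contact_force: [0.1, 0.5, -0.2]
gripper_width: 0.0
```

Call:
jog_arm:
  rows:
    - [0,[0,0,0.001],0]
    - [0,[0,0,0.002],0]
    - [0,[0,0,0.003],0]
    - [0,[0,0,0.003],0]
    - [0,[0,0,0.003],0]

```text
t: 9.9
ee_pos: [0.4498, 0.0899, 0.0025]
tcp_rot: [0.174, 3.137, 0.0]
contact_force: [-1.2, -0.4, 0.4]
gripper_width: -0.0001
```

Call:
jog_arm:
  rows:
    - [0,[0,0,0.001],0]
    - [0,[0,0,0.002],0]
    - [0,[0,0,0.003],0]
    - [0,[0,0,0.003],0]
    - [0,[0,0,0.003],0]

```text
t: 10.52
ee_pos: [0.4498, 0.0899, -0.0006]
tcp_rot: [0.174, 3.137, 0.0]
contact_force: [-0.4, -0.1, 0.1]
gripper_width: 0.0003
```

Call:
jog_arm:
  rows:
    - [0,[0,0,0.001],0]
    - [0,[0,0,0.002],0]
    - [0,[0,0,0.003],0]
    - [0,[0,0,0.003],0]
    - [0,[0,0,0.003],0]

```text
t: 11.15
ee_pos: [0.4498, 0.0899, -0.0036]
tcp_rot: [0.174, 3.137, 0.0]
contact_force: [0.0, -0.1, 0.2]
gripper_width: 0.0002
```

Call:
jog_arm:
  rows:
    - [0,[0,0,0.001],0]
    - [0,[0,0,0.002],0]
    - [0,[0,0,0.003],0]
    - [0,[0,0,0.004],0]
    - [0,[0,0,0.004],0]

```text
t: 11.78
ee_pos: [0.4498, 0.09, -0.0059]
tcp_rot: [-0.175, -3.136, -0.001]
contact_force: [-7.1, -1.2, 19.0]
gripper_width: 0.0004
```

Call:
jog_arm:
  rows:
    - [0,[0,0,0.001],0]
    - [0,[0,0,0.002],0]
    - [0,[0,0,0.003],0]
    - [0,[0,0,0.004],0]
    - [0,[0,0,0.004],0]

```text
t: 12.4
ee_pos: [0.4499, 0.09, -0.0061]
tcp_rot: [-0.175, -3.133, -0.003]
contact_force: [-21.0, -6.0, 60.4]
gripper_width: 0.0003
```

```bash
python3 - <<'E'
from h import *
go(.45,.09,.0)
e=bot.read_state()['ee_pos']
for n in ['side','scene']:
    im=snap(n,'x.png')
    p=proj(n,[e,e*[1,1,0]]); print(p.round(1))
    u,v=p[0].astype(int); k=8
    a=cv2.resize(im[v-30:v+30,u-45:u+45][:,:,::-1],None,fx=k,fy=k,interpolation=cv2.INTER_CUBIC)
    cv2.imwrite(f'pics/{n}6.png',a)
E
```

```text
t 12.4 at [ 0.4499  0.09   -0.0061] phi 173.61 tilt 0.25 -> shift [-0.0001 -0.     -0.0061] turn 0 q7 1.3 F [-21.   -6.   60.4]
[[291.9 215.7]
 [291.7 214.3]]
[[357.8 232.4]
 [358.  231.5]]
```

View pics/side6.png

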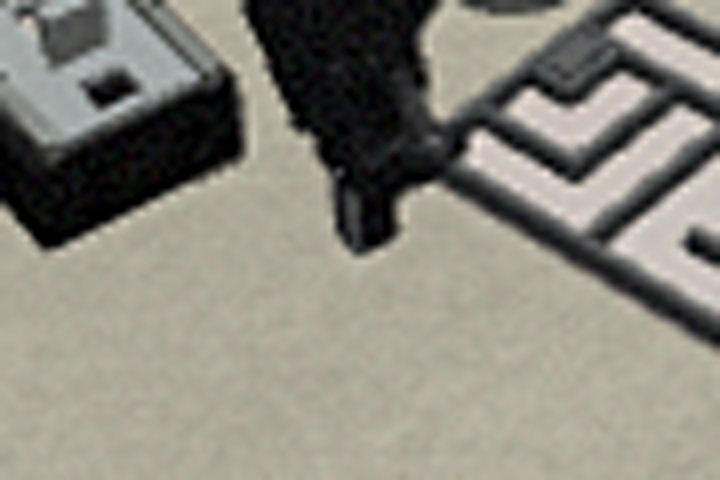

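Call:
jog_arm:
  rows:
    - [0,[0,0,-0.04],0]
    - [0.5,[0,0,-0.1],0]
    - [1,[0,0,-0.12],0]
    - [1,[0,0,-0.12],0]
    - [1,[0,0,-0.12],0]

```text
t: 13.12
ee_pos: [0.4489, 0.0898, 0.1073]
tcp_rot: [-0.174, -3.135, 0.001]
contact_force: [-0.4, -0.1, 0.4]
gripper_width: 0.0721
```

```bash
python3 - <<'E'
from h import *
go(.405,.2121,.12,173.75)
E
```

```text
t 13.12 at [0.4489 0.0898 0.1073] phi 173.65 tilt 0.1 -> shift [ 0.0572  0.1167 -0.0127] turn -0.1 q7 1.21 F [-0.4 -0.1  0.4]
```

Call:
jog_arm:
  rows:
    - [1,[0.028,0.058,-0.013],0]
    - [1,[0.057,0.117,-0.013],0]
    - [1,[0.057,0.117,0.02],0]
    - [1,[0.057,0.117,0.053],0]
    - [1,[0.057,0.117,0.053],0]

```text
t: 13.75
ee_pos: [0.403, 0.2105, 0.0518]
tcp_rot: [-0.174, -3.13, 0.009]
contact_force: [-0.5, -0.8, -0.3]
gripper_width: 0.0853
```

```bash
python3 - <<'E'
from h import *
go(.405,.2121,.053,173.75)
snap('wrist','w6.png')
E
```

```text
t 13.75 at [0.403  0.2105 0.0518] phi 173.65 tilt 0.5 -> shift [-0.0018  0.0018 -0.0012] turn -0.1 q7 0.94 F [-0.5 -0.8 -0.3]
```

View pics/w6.png

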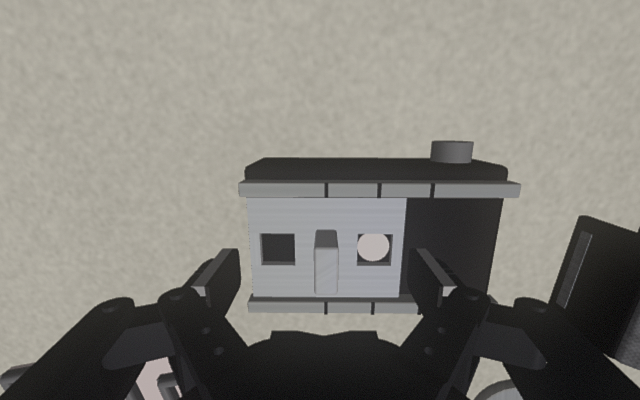

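Call:
jog_arm:
  rows:
    - [0,[0,0.001,0],0]
    - [0,[0,0.001,0],0]
    - [0,[0,0.001,0],0]
    - [0,[0,0.001,0],0]
    - [0,[0,0.001,0],0]

```text
t: 14.42
ee_pos: [0.4065, 0.2134, 0.056]
tcp_rot: [0.175, 3.136, 0.0]
contact_force: [-1.1, -1.4, 5.1]
gripper_width: 0.0105
```

```bash
python3 - <<'E'
from h import *
th=np.radians(83.756)
go(.405,.2121,.053,173.75)
go(.405+.028*np.cos(th),.2121+.028*np.sin(th),.053,173.75)
E
```

```text
t 14.43 at [0.4065 0.2134 0.056 ] phi 173.62 tilt 0.02 -> shift [ 0.0013 -0.0014  0.003 ] turn -0.13 q7 0.94 F [-1.1 -1.4  5.1]
t 14.43 at [0.4065 0.2134 0.056 ] phi 173.62 tilt 0.02 -> shift [0.0014 0.0266 0.0031] turn -0.13 q7 0.94 F [-1.1 -1.4  5.1]
```

Call:
jog_arm:
  rows:
    - [0,[0,0.006,0],0]
    - [0,[0,0.013,0],0]
    - [0,[0,0.02,0],0]
    - [0,[0,0.026,0],0]
    - [0,[0,0.0275,0],0]

```text
t: 15.05
ee_pos: [0.4096, 0.241, 0.0561]
tcp_rot: [0.174, 3.136, -0.001]
contact_force: [-1.6, -1.9, 6.9]
gripper_width: 0.0103
```

```bash
python3 - <<'E'
from h import *
th=np.radians(83.756)
go(.405+.028*np.cos(th),.2121+.028*np.sin(th),.056,173.75)
snap('wrist','w7.png')
E
```

```text
t 15.05 at [0.4096 0.241  0.0561] phi 173.67 tilt 0.03 -> shift [ 0.0014 -0.0013  0.0001] turn -0.08 q7 0.9 F [-1.6 -1.9  6.9]
```

View pics/w7.png

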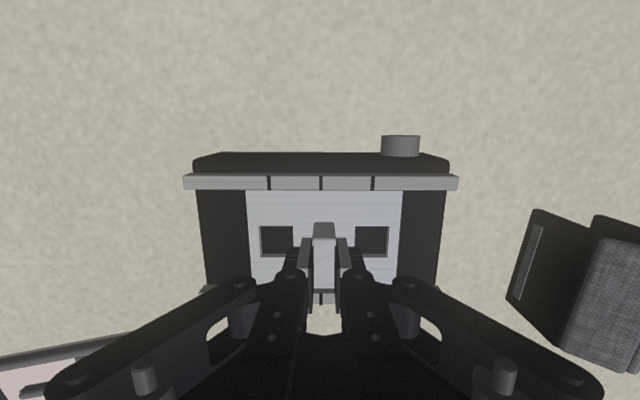

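Call:
jog_arm:
  rows:
    - [1,[0,0,0],0]
    - [1,[0,0,0],0]
    - [1,[0,0,-0.02],0]
    - [1,[0,0,-0.08],0]
    - [1,[0,0,-0.14],0]

```text
t: 15.72
ee_pos: [0.4086, 0.2403, 0.1963]
tcp_rot: [-0.174, -3.136, 0.002]
contact_force: [0.8, 1.1, -0.4]
gripper_width: 0.0855
```

Call:
jog_arm:
  rows:
    - [1,[0,0,-0.04],0]
    - [1,[0,0,-0.05],0]
    - [1,[-0.02,0.02,-0.05],0]
    - [1,[-0.02,0.02,-0.05],0]
    - [1,[-0.02,0.02,-0.05],0]

```text
t: 16.35
ee_pos: [0.4306, 0.2578, 0.244]
tcp_rot: [-0.174, -3.135, 0.003]
contact_force: [-0.5, -0.1, -0.6]
gripper_width: 0.0856
```

```bash
python3 - <<'E'
from h import *
go(.405,.2121,.056,173.75)
im=snap('wrist','w8.png')
print([(k['xy'],k['p']) for k in imaging.spot_in('wrist','rest')])
E
```

```text
t 16.35 at [0.4306 0.2578 0.244 ] phi 173.63 tilt 0.17 -> shift [ 0.02   -0.0479  0.1882] turn -0.12 q7 0.87 F [-0.5 -0.1 -0.6]
[([453.4, 189.9], 0.69), ([163.0, 262.6], 0.22)]
```

View pics/w8.png

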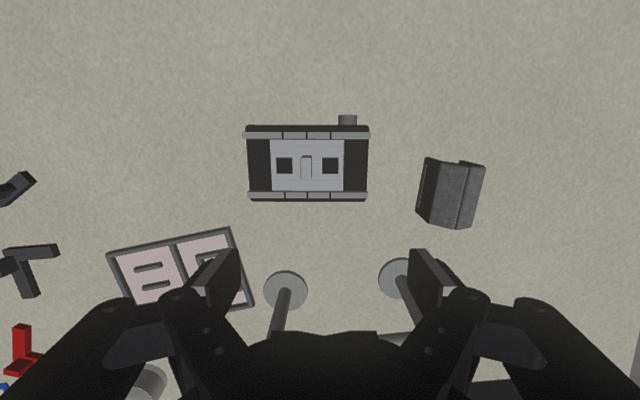

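```bash
python3 - <<'E'
from h import *
print(onz('wrist',(286,289),.004),onz('wrist',(400,277),.004))
print(onz('scene',(329,281),.004),onz('scene',(364,333),.004))
go(.48,.40,.25)
E
```

```text
[0.60363761 0.17911231 0.004     ] [0.60203031 0.3580404  0.004     ]
[0.60880212 0.18412364 0.004     ] [0.60185966 0.35851687 0.004     ]
t 16.45 at [0.4307 0.2579 0.2446] phi 173.63 tilt 0.1 -> shift [-0.0332  0.1467 -0.0056] turn 0 q7 0.87 F [-0.2 -0.4 -0.9]
```

Call:
jog_arm:
  rows:
    - [1,[-0.01,0.05,-0.005],0]
    - [1,[-0.02,0.1,-0.005],0]
    - [1,[-0.033,0.14,-0.005],0]
    - [1,[-0.033,0.147,-0.005],0]
    - [1,[-0.033,0.147,-0.005],0]

```text
t: 17.08
ee_pos: [0.48, 0.4003, 0.2499]
tcp_rot: [-0.174, -3.136, 0.002]
contact_force: [0.0, -0.5, 0.2]
gripper_width: 0.0852
```

```bash
python3 - <<'E'
from h import *
go(.48,.40,.25)
im=snap('wrist','w9.png')
cv2.imwrite('pics/w9c.png',cv2.resize(im[110:250,250:400][:,:,::-1],None,fx=4,fy=4,interpolation=cv2.INTER_CUBIC))
print([(k['xy'],k['p']) for k in imaging.spot_in('wrist','rest')])
E
```

```text
t 17.07 at [0.48   0.4003 0.2499] phi 173.64 tilt 0.09 -> shift [-0.     -0.0003 -0.0001] turn 0 q7 0.77 F [ 0.  -0.5  0.2]
[([337.1, 167.1], 0.55), ([184.1, 136.4], 0.36)]
```

View pics/w9.png

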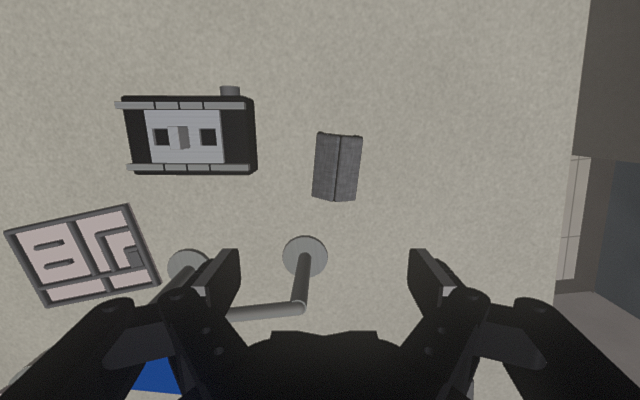

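View pics/w9c.png

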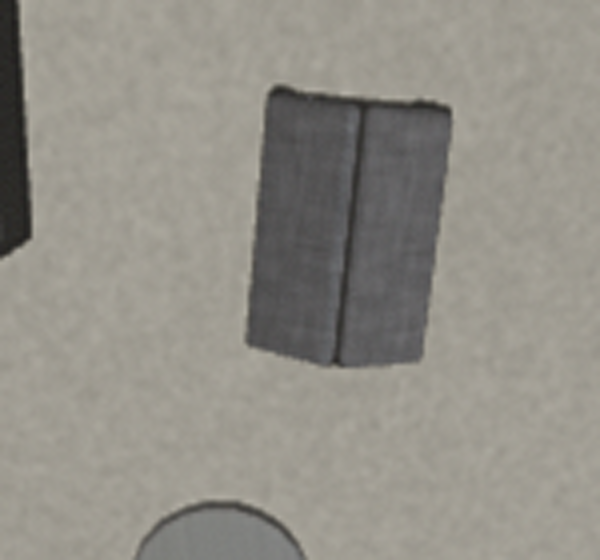

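```bash
python3 - <<'E'
from h import *
f=lambda u,v:(250+u/4,110+v/4)
a=onz('wrist',f(361,103),.074);b=onz('wrist',f(338,364),.074);d=b-a
print(a,b,np.hypot(*d[:2]))
th=np.degrees(np.arctan2(d[1],d[0]));print(th,(a+b)/2)
for z in (.05,.054,.06):
  l=[onz('wrist',f(*p),z) for p in [(268,93),(247,346),(452,108),(423,362)]]
  print(z,np.mean(l,0),[ (np.linalg.norm(l[1]-l[0])),np.linalg.norm(l[3]-l[2]),np.linalg.norm(l[2]-l[0]),np.linalg.norm(l[3]-l[1])], [np.degrees(np.arctan2(*(l[i+1]-l[i])[[1,0]])) for i in (0,2)])
g=lambda u,v:(u,v)
# rail: in full view
m=(a+b)/2
go(m[0],m[1],.12,th+180)
E
```

```text
[0.4269505  0.42440018 0.074     ] [0.50195206 0.41025649 0.074     ] 0.07632350807260554
-10.679339818073593 [0.46445128 0.41732833 0.074     ]
0.05 [0.46620017 0.41767347 0.05      ] [np.float64(0.07902232991576959), np.float64(0.07983094852493128), np.float64(0.05580180532723758), np.float64(0.0568101770494907)] [np.float64(-11.670654347021104), np.float64(-10.943743015937049)]
0.054 [0.4655856  0.41755763 0.054     ] [np.float64(0.07811740690805181), np.float64(0.07891676563352386), np.float64(0.05516279180325484), np.float64(0.05615961617208552)] [np.float64(-11.670654347021099), np.float64(-10.943743015937065)]
0.06 [0.46466374 0.41738388 0.06      ] [np.float64(0.07676002239647522), np.float64(0.07754549129641285), np.float64(0.054204271517280696), np.float64(0.05518377485597776)] [np.float64(-11.670654347021095), np.float64(-10.943743015937073)]
t 17.18 at [0.4805 0.3993 0.2507] phi 173.55 tilt 0.03 -> shift [0.018  0.0162 0.1307] turn 4.23 q7 0.77 F [-0.1  0.5  0.7]
```

```bash
python3 - <<'E'
from h import *
go(.4655,.4175,.06,169)
E
```

```text
t 17.18 at [0.4805 0.3993 0.2507] phi 173.55 tilt 0.03 -> shift [0.017  0.0165 0.1907] turn 4.55 q7 0.77 F [-0.1  0.5  0.7]
```

Call:
jog_arm:
  rows:
    - [1,[0.018,0.0165,0.04],4.5]
    - [1,[0.018,0.0165,0.09],4.5]
    - [1,[0.018,0.0165,0.14],4.5]
    - [1,[0.018,0.0165,0.18],4.5]
    - [1,[0.018,0.0165,0.18],4.5]

```text
t: 17.8
ee_pos: [0.4625, 0.4162, 0.0677]
tcp_rot: [-0.299, -3.123, 0.008]
contact_force: [0.2, 0.1, 0.1]
gripper_width: 0.0857
```

```bash
python3 - <<'E'
from h import *
go(.4655,.4175,.008,169)
im=snap('wrist','w10.png')
E
```

```text
t 17.8 at [0.4625 0.4162 0.0677] phi 169.06 tilt 0.39 -> shift [-0.0029  0.0022  0.0597] turn 0.06 q7 0.67 F [0.2 0.1 0.1]
```

View pics/w10.png

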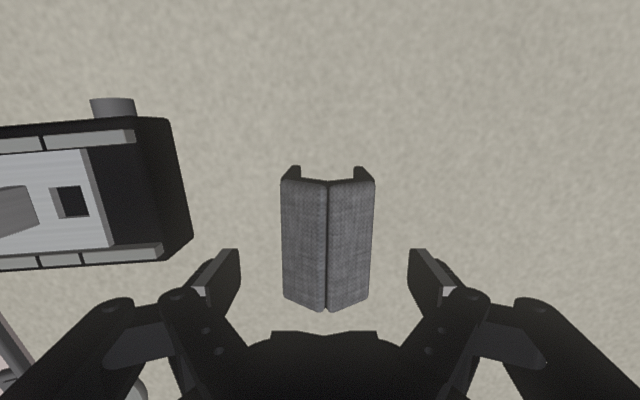

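Call:
jog_arm:
  rows:
    - [1,[-0.001,0.002,0.015],0]
    - [1,[-0.001,0.002,0.03],0]
    - [1,[-0.001,0.002,0.04],0]
    - [1,[-0.001,0.002,0.045],0]
    - [1,[-0.001,0.002,0.045],0]

```text
t: 18.48
ee_pos: [0.4655, 0.4209, 0.025]
tcp_rot: [-0.297, -3.127, 0.001]
contact_force: [-0.0, -0.4, 0.4]
gripper_width: 0.0851
```

Call:
jog_arm:
  rows:
    - [1,[0,0,0.004],0]
    - [1,[0,0,0.008],0]
    - [1,[0,0,0.011],0]
    - [1,[0,0,0.011],0]
    - [1,[0,0,0.011],0]

```text
t: 19.1
ee_pos: [0.4658, 0.4212, 0.0145]
tcp_rot: [0.297, 3.127, 0.0]
contact_force: [1.1, 0.9, -0.4]
gripper_width: 0.0856
```

Call:
jog_arm:
  rows:
    - [0,[0,0,0],0]
    - [0,[0,0,0],0]
    - [0,[0,0,0],0]
    - [0,[0,0,0],0]
    - [0,[0,0,0],0]

```text
t: 19.73
ee_pos: [0.4661, 0.4212, 0.0148]
tcp_rot: [0.297, 3.127, 0.001]
contact_force: [-0.1, -0.3, 4.0]
gripper_width: 0.0555
```

```bash
python3 - <<'E'
from h import *
go(.4655,.4175,.15,169)
im=snap('wrist','w11.png')
E
```

```text
t 19.73 at [0.4661 0.4212 0.0148] phi 169.13 tilt 0.04 -> shift [-0.0002 -0.0037 -0.1352] turn 0.13 q7 0.68 F [-0.1 -0.3  4. ]
```

View pics/w11.png

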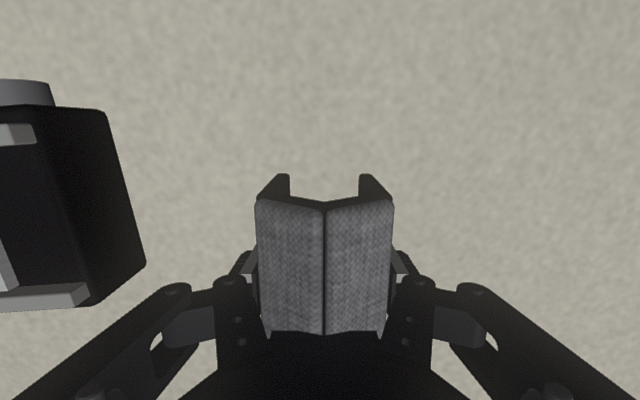

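Call:
jog_arm:
  rows:
    - [0,[0,0,-0.04],0]
    - [0,[0,0,-0.08],0]
    - [0,[0,0,-0.12],0]
    - [0,[0,0,-0.16],0]
    - [0,[0,0,-0.2],0]

```text
t: 20.4
ee_pos: [0.4648, 0.4209, 0.2143]
tcp_rot: [-0.297, -3.126, 0.002]
contact_force: [-0.2, 1.4, -2.1]
gripper_width: 0.0551
```

Call:
jog_arm:
  rows:
    - [0,[0,0,-0.01],10]
    - [0,[0,0,-0.01],20]
    - [0,[0,0,-0.01],30]
    - [0,[0,0,-0.01],40]
    - [0,[0,0,-0.01],50]

```text
t: 21.02
ee_pos: [0.4648, 0.4209, 0.2229]
tcp_rot: [-1.598, -2.704, 0.003]
contact_force: [-0.4, 0.7, -3.9]
gripper_width: 0.0552
```

```bash
python3 - <<'E'
from h import *
go(.604,.27,.22,90)
im=snap('wrist','w12.png')
E
```

```text
t 21.02 at [0.4648 0.4209 0.2229] phi 118.83 tilt 0.14 -> shift [-0.1993  0.0491  0.0028] turn 28.83 q7 -0.21 F [-0.4  0.7 -3.9]
```

View pics/w12.png

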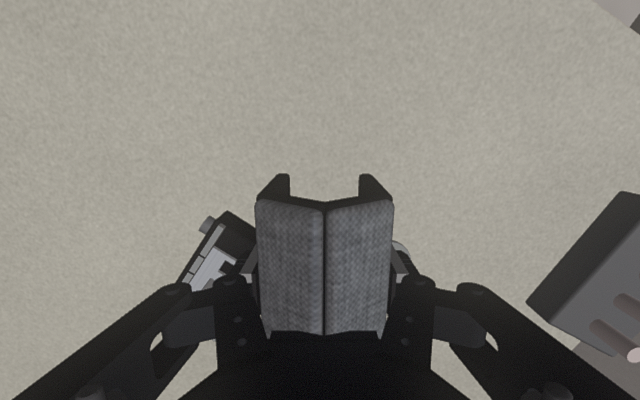

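Call:
jog_arm:
  rows:
    - [0,[-0.045,0.01,0],6]
    - [0,[-0.09,0.02,0],12]
    - [0,[-0.135,0.03,0],18]
    - [0,[-0.175,0.042,0],24]
    - [0,[-0.199,0.049,0],29]

```text
t: 21.7
ee_pos: [0.6065, 0.2684, 0.2233]
tcp_rot: [2.222, 2.22, -0.003]
contact_force: [-0.0, -0.3, -2.4]
gripper_width: 0.0553
```

Call:
jog_arm:
  rows:
    - [0,[0,0,0],0]
    - [0,[0,0,0],0]
    - [0,[0,0,0],0]
    - [0,[0,0,0],0]
    - [0,[0,0,0],0]

```text
t: 22.32
ee_pos: [0.6051, 0.2717, 0.2245]
tcp_rot: [-2.217, -2.225, -0.0]
contact_force: [-0.4, -0.1, -1.7]
gripper_width: 0.0552
```

```bash
python3 - <<'E'
from h import *
go(.604,.27,.22,90)
im=snap('wrist','w13.png')
im=snap('side','x.png');cv2.imwrite('pics/s13.png',cv2.resize(im[70:220,200:380][:,:,::-1],None,fx=4,fy=4,interpolation=cv2.INTER_CUBIC))
im=snap('scene','x.png');cv2.imwrite('pics/sc13.png',cv2.resize(im[200:350,280:460][:,:,::-1],None,fx=4,fy=4,interpolation=cv2.INTER_CUBIC))
E
```

```text
t 22.32 at [0.6051 0.2717 0.2245] phi 90.21 tilt 0.02 -> shift [-0.0017 -0.0011  0.0045] turn 0.21 q7 -0.33 F [-0.4 -0.1 -1.7]
```

View pics/w13.png

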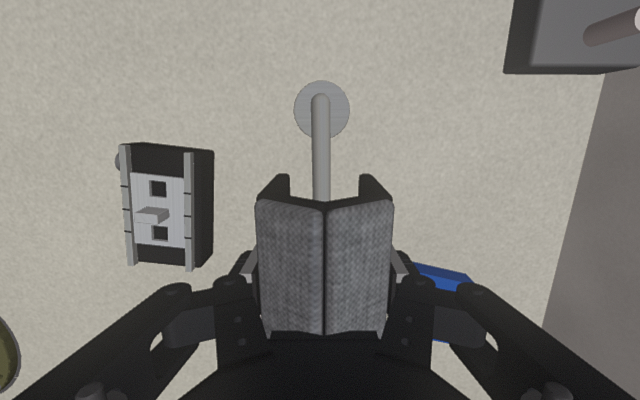

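View pics/s13.png

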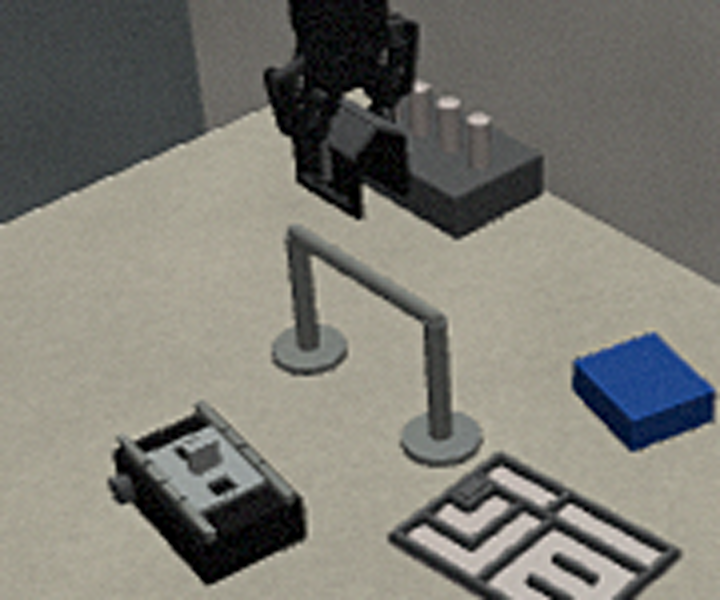

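View pics/sc13.png

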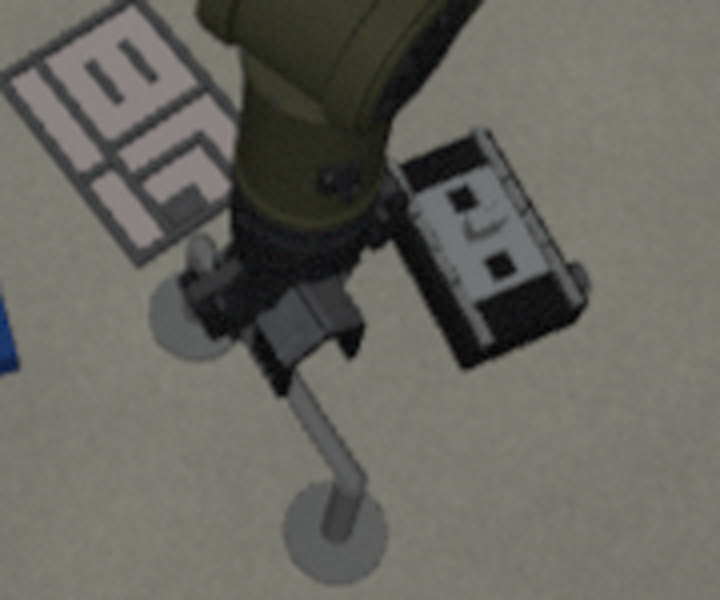

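```bash
python3 - <<'E'
from h import *
print(onz('wrist',(321,97),.134),onz('wrist',(322,185),.138),onz('wrist',(321.5,110),.004))
E
```

```text
[0.60344082 0.36136248 0.134     ] [0.60437821 0.29055324 0.138     ] [0.6030777  0.35760816 0.004     ]
```

Call:
jog_arm:
  rows:
    - [0,[-0.001,-0.001,0.025],0]
    - [0,[-0.001,-0.001,0.05],0]
    - [0,[-0.001,-0.001,0.075],0]
    - [0,[-0.001,-0.001,0.1],0]
    - [0,[-0.001,-0.001,0.115],0]

```text
t: 23.1
ee_pos: [0.6038, 0.27, 0.1081]
tcp_rot: [-2.218, -2.224, 0.002]
contact_force: [-0.7, -0.1, -2.5]
gripper_width: 0.055
```

Call:
jog_arm:
  rows:
    - [0,[0,0,0.004],0]
    - [0,[0,0,0.008],0]
    - [0,[0,0,0.012],0]
    - [0,[0,0,0.014],0]
    - [0,[0,0,0.014],0]

```text
t: 23.72
ee_pos: [0.6045, 0.2702, 0.0955]
tcp_rot: [-2.219, -2.224, -0.0]
contact_force: [-0.6, -0.4, -2.2]
gripper_width: 0.0553
```

```bash
python3 - <<'E'
from h import *
go(.604,.27,.0933,90)
im=snap('wrist','w14.png')
im=snap('side','x.png');cv2.imwrite('pics/s14.png',cv2.resize(im[70:220,200:380][:,:,::-1],None,fx=4,fy=4,interpolation=cv2.INTER_CUBIC))
E
```

```text
t 23.73 at [0.6045 0.2702 0.0955] phi 90.14 tilt 0.01 -> shift [-0.0002 -0.0005  0.0022] turn 0.14 q7 -0.3 F [-0.6 -0.4 -2.2]
```

View pics/s14.png

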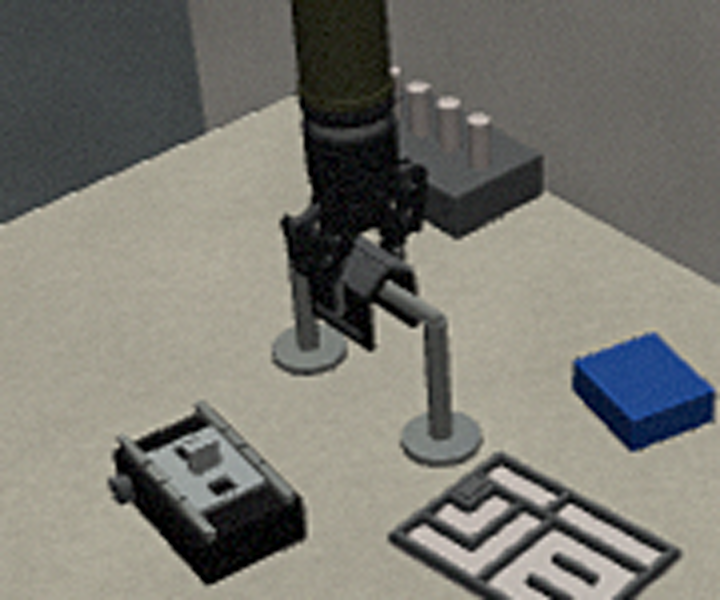

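Astride the rail. Lower the last millimetres until force shows.

Call:
jog_arm:
  rows:
    - [0,[0,0,0.001],0]
    - [0,[0,0,0.002],0]
    - [0,[0,0,0.003],0]
    - [0,[0,0,0.003],0]
    - [0,[0,0,0.003],0]

```text
t: 24.45
ee_pos: [0.6045, 0.2703, 0.0936]
tcp_rot: [-2.218, -2.224, -0.001]
contact_force: [-3.8, -1.5, 5.6]
gripper_width: 0.0553
```

Call:
jog_arm:
  rows:
    - [0.8,[0,0,0],0]
    - [1,[0,0,0],0]
    - [1,[0,0,0],0]
    - [1,[0,0,0],0]
    - [1,[0,0,0],0]

```text
t: 25.08
ee_pos: [0.6044, 0.2701, 0.0924]
tcp_rot: [2.219, 2.224, 0.0]
contact_force: [0.3, 0.2, 0.7]
gripper_width: 0.0853
```

Call:
jog_arm:
  rows:
    - [1,[0,0,-0.02],0]
    - [1,[0,0,-0.06],0]
    - [1,[0,0,-0.1],0]
    - [1,[0,0,-0.15],0]
    - [1,[0,0,-0.18],0]

```text
t: 25.7
ee_pos: [0.6054, 0.2702, 0.2775]
tcp_rot: [2.218, 2.223, 0.008]
contact_force: [0.7, -0.1, 0.2]
gripper_width: 0.0855
```

```bash
python3 - <<'E'
from h import *
im=snap('wrist','w15.png')
im=snap('side','x.png');cv2.imwrite('pics/s15.png',cv2.resize(im[70:220,200:380][:,:,::-1],None,fx=4,fy=4,interpolation=cv2.INTER_CUBIC))
go(.57,.02,.27,173)
E
```

```text
t 25.8 at [0.6066 0.2705 0.2789] phi 90.12 tilt 0.55 -> shift [-0.2505 -0.0372  0.0075] turn -82.88 q7 -0.34 F [-0.3 -0.2  0. ]
```

View pics/w15.png

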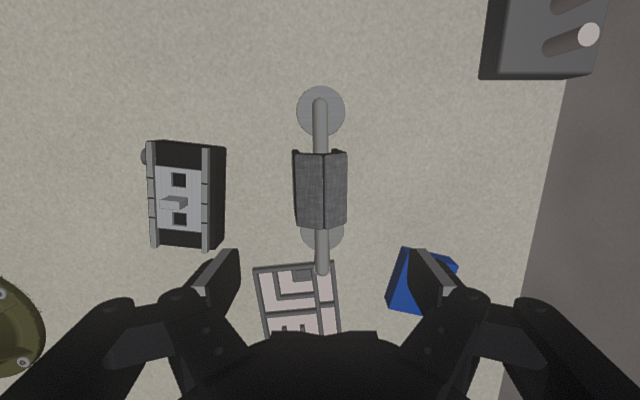

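View pics/s15.png

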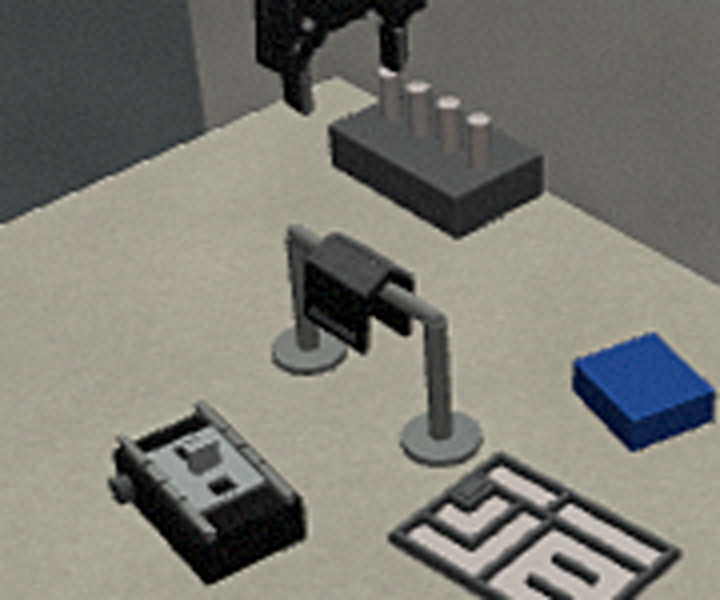

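Call:
jog_arm:
  rows:
    - [1,[-0.05,-0.01,0.005],-10]
    - [1,[-0.1,-0.02,0.005],-20]
    - [1,[-0.15,-0.03,0.005],-30]
    - [1,[-0.2,-0.035,0.005],-40]
    - [1,[-0.25,-0.045,0.005],-50]

```text
t: 26.42
ee_pos: [0.5594, 0.0182, 0.2675]
tcp_rot: [1.063, 2.956, 0.0]
contact_force: [0.5, -0.7, -0.3]
gripper_width: 0.0854
```

Call:
jog_arm:
  rows:
    - [1,[0,0,0],-10]
    - [1,[0,0,0],-20]
    - [1,[0,0,0],-30]
    - [1,[0,0,0],-33]
    - [1,[0,0,0],-33]

```text
t: 27.05
ee_pos: [0.5597, 0.0199, 0.2674]
tcp_rot: [-0.189, -3.136, -0.0]
contact_force: [1.1, 0.2, -0.0]
gripper_width: 0.0852
```

```bash
python3 - <<'E'
from h import *
go(.58,.02,.27,173)
im=snap('wrist','w16.png')
E
```

```text
t 27.05 at [0.5597 0.0199 0.2674] phi 173.09 tilt 0.01 -> shift [-0.0201  0.0026 -0.0026] turn 0.09 q7 1.42 F [ 1.1  0.2 -0. ]
```

View pics/w16.png

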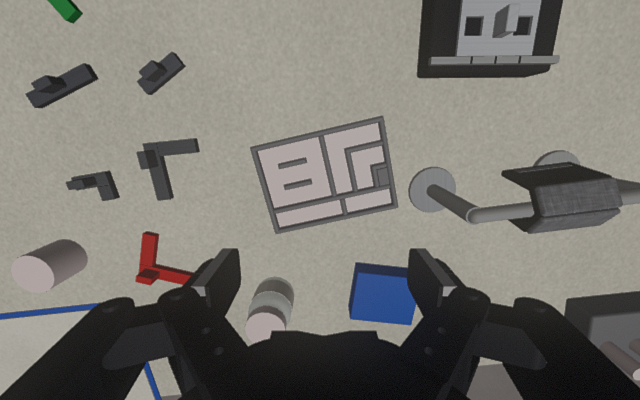

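```bash
python3 - <<'E'
from h import *
im=snap('wrist','w17.png')
cv2.imwrite('pics/w17c.png',cv2.resize(im[105:245,240:410][:,:,::-1],None,fx=4.5,fy=4.5,interpolation=cv2.INTER_CUBIC))
for z in (.010,.014,.004):
  P=np.array([onz('wrist',p,z) for p in [(250.5,147),(382,116),(398,207.5),(276,233.5)]])
  print(z,P.round(4)[:,:2].tolist(),[np.linalg.norm(P[i]-P[(i+1)%4]).round(4) for i in range(4)],P.mean(0))
np.save('st17.npy',np.r_[bot.read_state()['ee_pos'],bot.read_state()['tcp_rot']])
E
```

```text
0.01 [[0.5102, -0.0783], [0.4906, 0.1097], [0.6251, 0.1252], [0.6445, -0.0642]] [np.float64(0.1891), np.float64(0.1353), np.float64(0.1904), np.float64(0.135)] [0.56761691 0.02310137 0.01      ]
0.014 [[0.5101, -0.0773], [0.4907, 0.1089], [0.6238, 0.1243], [0.643, -0.0633]] [np.float64(0.1872), np.float64(0.134), np.float64(0.1885), np.float64(0.1337)] [0.56687171 0.02315652 0.014     ]
0.004 [[0.5105, -0.0799], [0.4906, 0.1109], [0.6271, 0.1266], [0.6467, -0.0656]] [np.float64(0.1919), np.float64(0.1373), np.float64(0.1932), np.float64(0.137)] [0.5687347  0.02301865 0.004     ]
```

View pics/w17c.png

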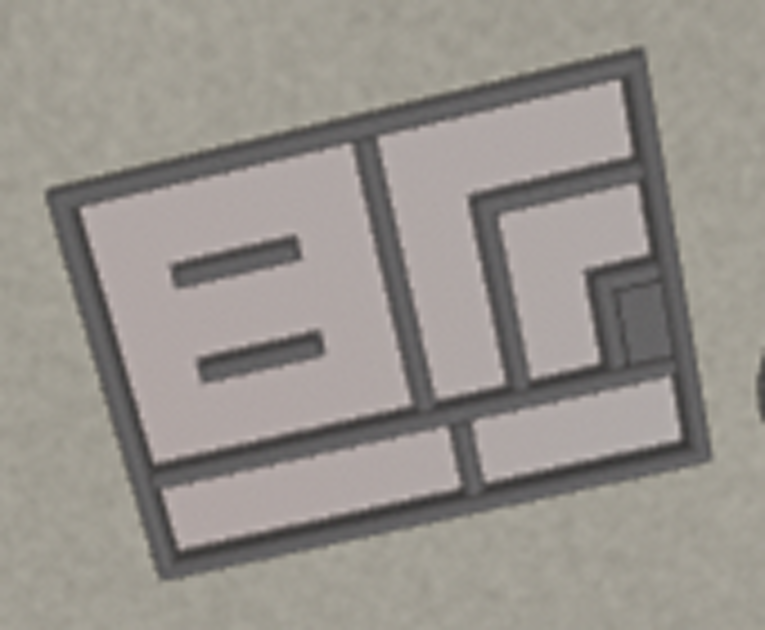

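```bash
python3 - <<'E'
from h import *
for p in [(161,73),(62,86),(165,165),(95,185),(145,265)]: print(p,onz('wrist',p,.012)[:2].round(3))
go(.48,-.23,.27,173)
E
```

```text
(161, 73) [ 0.401 -0.177]
(62, 86) [ 0.401 -0.313]
(165, 165) [ 0.52  -0.205]
(95, 185) [ 0.537 -0.315]
(145, 265) [ 0.672 -0.28 ]
t 27.15 at [0.5599 0.0199 0.2674] phi 173.07 tilt 0.01 -> shift [ 0.0491 -0.2578 -0.0026] turn 0.07 q7 1.42 F [-0.5 -0.   0.5]
```

Call:
jog_arm:
  rows:
    - [1,[0.01,-0.055,0],7]
    - [1,[0.02,-0.11,0],14]
    - [1,[0.03,-0.165,0],21]
    - [1,[0.04,-0.22,0],28]
    - [1,[0.045,-0.258,0],28]

```text
t: 27.78
ee_pos: [0.4831, -0.2336, 0.2678]
tcp_rot: [0.948, 2.994, 0.0]
contact_force: [0.1, -0.1, -0.0]
gripper_width: 0.0853
```

Call:
jog_arm:
  rows:
    - [1,[0,0,0],0]
    - [1,[0,0,0],0]
    - [1,[0,0,0],0]
    - [1,[0,0,0],0]
    - [1,[0,0,0],0]

```text
t: 28.4
ee_pos: [0.4848, -0.2301, 0.2674]
tcp_rot: [-0.939, -2.998, -0.0]
contact_force: [1.0, -0.6, -0.0]
gripper_width: 0.0848
```

```bash
python3 - <<'E'
from h import *
go(.48,-.23,.27,173)
im=snap('wrist','w18.png')
np.save('st18.npy',np.r_[bot.read_state()['ee_pos'],bot.read_state()['tcp_rot']])
cv2.imwrite('pics/w18c.png',cv2.resize(im[80:270,200:460][:,:,::-1],None,fx=3,fy=3,interpolation=cv2.INTER_CUBIC))
for q in ['angle','corner','bar','stub']:
    print(q,[(np.round(k['xy']).astype(int).tolist(),round(k['p'],2)) for k in imaging.spot_in('wrist',q)])
E
```

```text
t 28.4 at [ 0.4848 -0.2301  0.2674] phi 145.21 tilt 0.0 -> shift [ 0.004  -0.0026 -0.0026] turn -27.79 q7 1.4 F [ 1.  -0.6 -0. ]
angle [([350, 177], 0.97), ([191, 67], 0.84), ([373, 281], 0.56)]
corner [([298, 231], 0.95), ([512, 271], 0.6), ([509, 113], 0.44)]
bar [([237, 161], 0.55)]
stub [([317, 102], 0.97), ([510, 114], 0.57)]
```

View pics/w18.png

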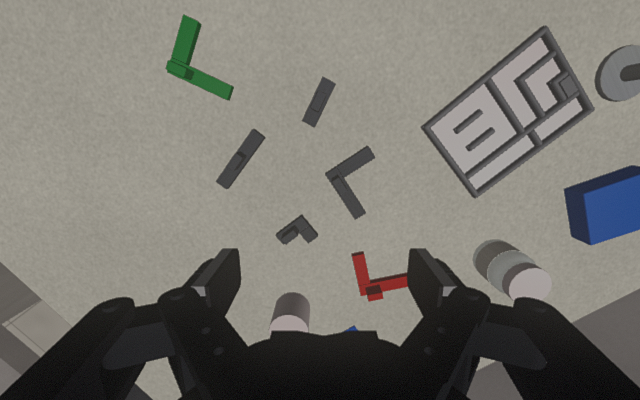

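View pics/w18c.png

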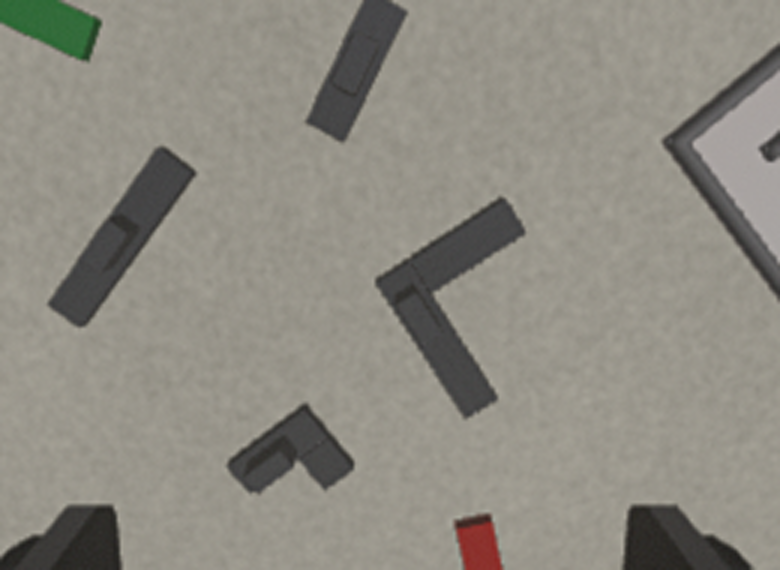

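```bash
cat >> h.py <<'E'
from scipy.optimize import minimize
def bx(x0,x1,y0,y1,z0,z1): return np.array([[x,y,z] for x in(x0,x1) for y in(y0,y1) for z in(z0,z1)])/1000
def tab(cx,cy,wx,wy): return bx(cx-wx/2,cx+wx/2,cy-wy/2,cy+wy/2,12,36)
B={'angle':[bx(-42,42,-37,-17,0,12),bx(-42,-22,-37,37,0,12),tab(-20,-27,24,12)],
'corner':[bx(-26,26,-21,-1,0,12),bx(-26,-6,-21,21,0,12),tab(2,-11,24,12)],
'bar':[bx(-10,10,-48,48,0,12),tab(0,0,12,24)],'stub':[bx(-10,10,-32,32,0,12),tab(0,0,12,24)]}
TAB={'angle':(-.020,-.027),'corner':(.002,-.011),'bar':(0,0),'stub':(0,0)}
HOME={'angle':(-.016,.049),'corner':(0,.065),'bar':(.048,-.038),'stub':(.048,.054)}
def rz(a): return np.array([[np.cos(a),-np.sin(a),0],[np.sin(a),np.cos(a),0],[0,0,1]])
def render(cam,name,x,y,yaw,st,roi,k=4,z=0):
    u0,v0,u1,v1=roi; m=np.zeros(((v1-v0)*k,(u1-u0)*k),np.uint8)
    for b in B[name]:
        p=proj(cam,b@rz(yaw).T+[x,y,z],st)
        q=np.round(((p-[u0,v0]+.5)*k-.5)*16).astype(np.int32)
        cv2.fillConvexPoly(m,cv2.convexHull(q),255,shift=4)
    return cv2.resize(m,(u1-u0,v1-v0),interpolation=cv2.INTER_AREA)/255.
def mask(im,seed,thr=92,r=75):
    g=cv2.cvtColor(im,cv2.COLOR_RGB2GRAY)
    sat=im.max(2).astype(int)-im.min(2)
    m=((g<thr)&(sat<30)).astype(np.uint8)
    n,l,st,c=cv2.connectedComponentsWithStats(m)
    u,v=map(int,seed); best=None
    for d in range(0,12):
        w=l[v-d:v+d+1,u-d:u+d+1]; w=w[w>0]
        if len(w): best=np.bincount(w).argmax(); break
    x,y,w,h,a=st[best]; pad=8
    roi=(max(0,x-pad),max(0,y-pad),min(640,x+w+pad),min(400,y+h+pad))
    return (l==best)[roi[1]:roi[3],roi[0]:roi[2]].astype(float),roi,a
def fit(cam,name,im,seed,st=None,thr=92,yaws=None,z=0):
    st=st or bot.read_state()
    M,roi,a=mask(im,seed,thr); M=cv2.GaussianBlur(M,(0,0),.6)
    ys,xs=np.nonzero(M>.5); c=onz(cam,(roi[0]+xs.mean(),roi[1]+ys.mean()),z+.01)
    C=np.mean([ (b.mean(0))*np.prod(np.ptp(b,0)[:2]) for b in B[name]],0)[:2]
    f=lambda p:np.abs(M-cv2.GaussianBlur(render(cam,name,p[0],p[1],p[2],st,roi,z=z),(0,0),.6)).sum()
    best=None
    cen=sum(b.mean(0)*np.prod(np.ptp(b,0)[:2]) for b in B[name][:2])/sum(np.prod(np.ptp(b,0)[:2]) for b in B[name][:2])
    for y0 in (np.radians(np.arange(0,360,20)) if yaws is None else yaws):
        o=c-rz(y0)@cen
        r=f([o[0],o[1],y0])
        if best is None or r<best[0]: best=(r,[o[0],o[1],y0])
    p=best[1]
    for sc in (1,.3):
        s=np.array([p]+[np.array(p)+d for d in (np.diag([.006,.006,.12])*sc)])
        r=minimize(f,p,method='Nelder-Mead',options=dict(initial_simplex=s,xatol=1e-5,fatol=.05,maxiter=300)); p=r.x
    return p,r.fun,a,roi
E
python3 - <<'E'
from h import *
im=snap('wrist','x.png')
ov=im[:,:,::-1].copy()
for n,s in [('angle',(350,177)),('corner',(298,228)),('bar',(240,158)),('stub',(317,102))]:
    p,e,a,roi=fit('wrist',n,im,s)
    print(n,p[:2].round(4),np.degrees(p[2]).round(2),'err',round(e,1),'area',a)
    m=(render('wrist',n,*p,bot.read_state(),(0,0,640,400),k=2)>.5).astype(np.uint8)
    c,_=cv2.findContours(m,0,1); cv2.drawContours(ov,c,-1,(0,255,255),1)
cv2.imwrite('pics/f1.png',cv2.resize(ov[80:270,200:460],None,fx=3,fy=3))
E
```

```text
angle [ 0.5291 -0.1933] -1.32 err 102.3 area 1267
corner [ 0.5403 -0.32  ] 274.32 err 69.7 area 651
bar [ 0.3993 -0.3176] 16.32 err 83.8 area 970
stub [ 0.4007 -0.1802] 27.33 err 51.4 area 710
```

View pics/f1.png

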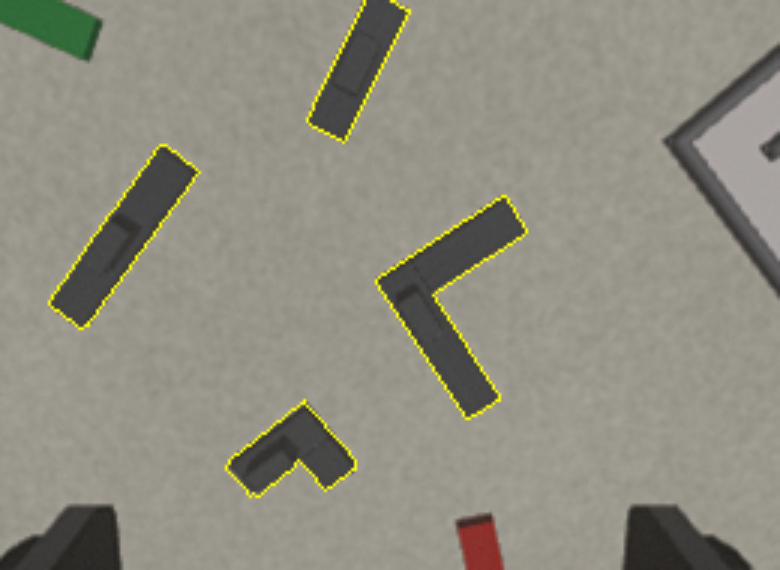

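```bash
python3 - <<'E'
from h import *
go(.4007,-.1802,.14,117.3)
E
```

```text
t 28.7 at [ 0.4845 -0.2307  0.2674] phi 145.14 tilt 0.01 -> shift [ 0.0977 -0.0065  0.1274] turn 27.84 q7 1.4 F [ 0.  -0.5  0.5]
```

Call:
jog_arm:
  rows:
    - [1,[0.035,-0.002,0.03],9]
    - [1,[0.07,-0.004,0.06],18]
    - [1,[0.098,-0.0065,0.1],27.8]
    - [1,[0.098,-0.0065,0.127],27.8]
    - [1,[0.098,-0.0065,0.127],27.8]

```text
t: 29.32
ee_pos: [0.3988, -0.1796, 0.1391]
tcp_rot: [-1.632, -2.681, 0.002]
contact_force: [-0.1, -0.3, -0.3]
gripper_width: 0.0856
```

Call:
jog_arm:
  rows:
    - [1,[0,0,0],0]
    - [1,[0,0,0],0]
    - [1,[0,0,0],0]
    - [1,[0,0,0],0]
    - [1,[0,0,0],0]

```text
t: 29.95
ee_pos: [0.4005, -0.1801, 0.1405]
tcp_rot: [1.633, 2.683, 0.0]
contact_force: [0.0, -0.1, 0.6]
gripper_width: 0.0857
```

```bash
cat >> h.py <<'E'
def look(name,guess,fn,z=0,thr=92):
    im=imaging.snapshot('wrist'); st=bot.read_state()
    s=proj('wrist',[[guess[0],guess[1],.012]],st)[0]
    p,e,a,roi=fit('wrist',name,im,s,st,thr,z=z)
    ov=im[:,:,::-1].copy()
    m=(render('wrist',name,*p,st,(0,0,640,400),k=2,z=z)>.5).astype(np.uint8)
    c,_=cv2.findContours(m,0,1); cv2.drawContours(ov,c,-1,(0,255,255),1); cv2.imwrite('pics/'+fn,ov)
    t=np.array([p[0],p[1],0])+rz(p[2])@np.r_[TAB[name],0]
    print(name,p[:2].round(4),'yaw',np.degrees(p[2]).round(2),'err',round(e,1),'area',a,'tab',t.round(4)[:2])
    return p,t
E
python3 - <<'E'
from h import *
p,t=look('stub',(.4007,-.1802),'l1.png')
go(t[0],t[1],.010,np.degrees(p[2])+90)
E
```

```text
stub [ 0.4001 -0.1798] yaw 27.87 err 72.2 area 1181 tab [ 0.4001 -0.1798]
t 30.0 at [ 0.4004 -0.1801  0.1404] phi 117.34 tilt 0.0 -> shift [ 0.0004 -0.0002  0.1304] turn -0.53 q7 0.78 F [-0.2 -0.8 -0.6]
```

View pics/l1.png

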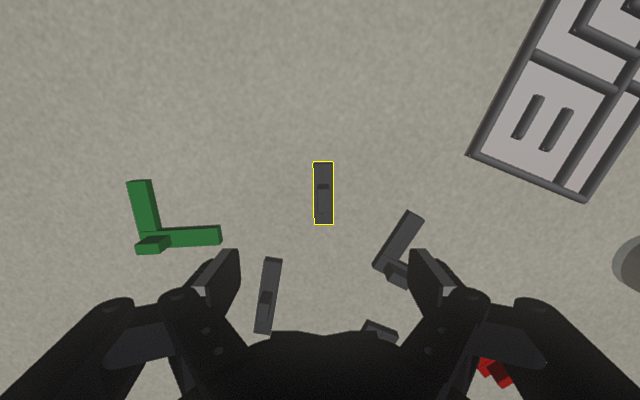

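Call:
jog_arm:
  rows:
    - [1,[0,0,0.04],-0.5]
    - [1,[0,0,0.08],-0.5]
    - [1,[0,0,0.11],-0.5]
    - [1,[0,0,0.129],-0.5]
    - [1,[0,0,0.129],-0.5]

```text
t: 30.62
ee_pos: [0.399, -0.1799, 0.0103]
tcp_rot: [-1.62, -2.688, 0.003]
contact_force: [-0.2, 0.2, 0.5]
gripper_width: 0.0851
```

Call:
jog_arm:
  rows:
    - [0,[0,0,0],0]
    - [0,[0,0,0],0]
    - [0,[0,0,0],0]
    - [0,[0,0,0],0]
    - [0,[0,0,0],0]

```text
t: 31.25
ee_pos: [0.4007, -0.18, 0.0117]
tcp_rot: [1.622, 2.69, 0.001]
contact_force: [-0.8, 0.9, 4.4]
gripper_width: 0.0104
```

```bash
python3 - <<'E'
from h import *
go(.4001,-.1798,.010,117.87)
snap('wrist','w19.png')
E
```

```text
t 31.25 at [ 0.4007 -0.18    0.0117] phi 117.84 tilt 0.04 -> shift [ 0.0005 -0.0004  0.0017] turn -0.03 q7 0.95 F [-0.8  0.9  4.4]
```

View pics/w19.png

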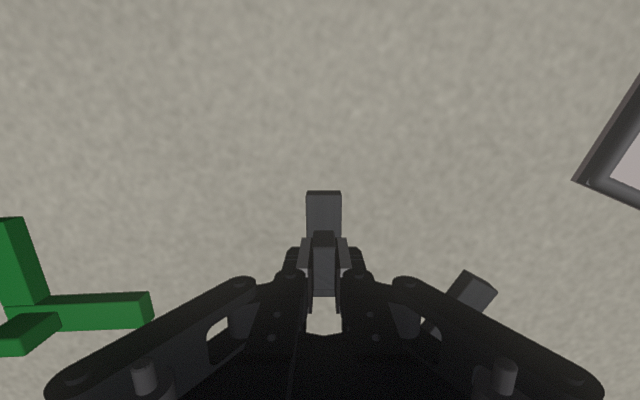

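```bash
cat >> h.py <<'E'
B['tray']=[bx(-68,68,-96,96,0,10),bx(-65,65,-93,93,0,13)]
def fittray(im,st,seed,thr=105,fn=None,p0=(.5685,.0231,.105)):
    g=cv2.cvtColor(im,cv2.COLOR_RGB2GRAY)
    m=(g<thr).astype(np.uint8); n,l,s,c=cv2.connectedComponentsWithStats(m)
    lab=l[seed[1],seed[0]]; assert lab>0
    M=(l==lab).astype(np.uint8); cs,_=cv2.findContours(M,cv2.RETR_EXTERNAL,1); M[:]=0; cv2.drawContours(M,cs,-1,1,-1)
    x,y,w,h=cv2.boundingRect(M); roi=(x-8,y-8,x+w+8,y+h+8); M=M[roi[1]:roi[3],roi[0]:roi[2]].astype(float)
    f=lambda p:np.abs(M-render('wrist','tray',*p,st,roi)).sum()
    p=np.array(p0)
    for sc in (1,.3):
        r=minimize(f,p,method='Nelder-Mead',options=dict(initial_simplex=np.array([p]+[p+d for d in np.diag([.005,.005,.05])*sc]),xatol=1e-5,fatol=.05));p=r.x
    if fn:
        ov=im[:,:,::-1].copy()
        # draw pocket outlines at z=.004
        for n in HOME:
            for b in B[n][:-1]:
                q=b[b[:,2]==0]+[HOME[n][0],HOME[n][1],0.004]; q=q@rz(p[2]).T+[p[0],p[1],0]
                cv2.polylines(ov,[cv2.convexHull(np.round(proj('wrist',q,st)).astype(np.int32))],True,(0,200,0),1)
        k=(render('wrist','tray',*p,st,(0,0,640,400),k=2)>.5).astype(np.uint8); c,_=cv2.findContours(k,0,1); cv2.drawContours(ov,c,-1,(0,255,255),1)
        cv2.imwrite('pics/'+fn,cv2.resize(ov[roi[1]:roi[3],roi[0]:roi[2]],None,fx=4,fy=4))
    return p,r.fun,M.sum()
E
python3 - <<'E'
from h import *
im=cv2.imread('pics/w17.png')[:,:,::-1].copy(); v=np.load('st17.npy'); st=dict(ee_pos=v[:3],tcp_rot=v[3:])
g=cv2.cvtColor(im,cv2.COLOR_RGB2GRAY); print(g[140:155,253],g[160,245:260])
p,e,a=fittray(im,st,(252,148) if g[148,252]<105 else (254,155),fn='tr1.png'); print(p,np.degrees(p[2]),e,a)
E
```

```text
[152 153 154 155 159 160  98  76  94 100  99 101  97  95  91] [158 160 159 158 158 159 160 158 118  88  94 100  93  76  65]
[0.56666774 0.0228065  0.10644109] 6.0986255015749995 164.31764705882352 12011.0
```

View pics/tr1.png

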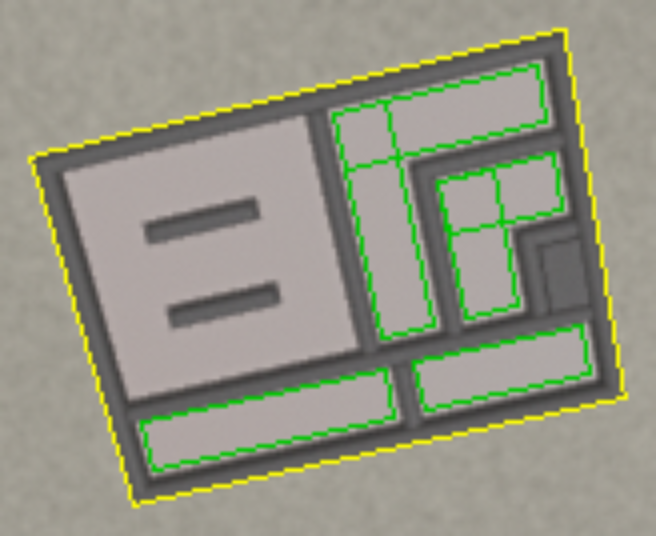

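```bash
python3 - <<'E'
from h import *
T=np.array([.5667,.0228,0]); a=np.radians(6.1)
for n in HOME:
    h=T+rz(a)@np.r_[HOME[n],0]; t=h+rz(a)@np.r_[TAB[n],0]; print(n,h.round(4),'tab',t.round(4))
t=T+rz(a)@np.r_[HOME['stub'],0]
go(t[0],t[1],.14,96.1)
E
```

```text
angle [0.5456 0.0698 0.    ] tab [0.5286 0.0408 0.    ]
corner [0.5598 0.0874 0.    ] tab [0.563  0.0767 0.    ]
bar [ 0.6185 -0.0099  0.    ] tab [ 0.6185 -0.0099  0.    ]
stub [0.6087 0.0816 0.    ] tab [0.6087 0.0816 0.    ]
t 31.3 at [ 0.4006 -0.18    0.0117] phi 117.84 tilt 0.03 -> shift [ 0.1342  0.3062 -0.1281] turn 21.74 q7 0.95 F [-0.9  0.5  2.8]
```

Call:
jog_arm:
  rows:
    - [0,[0,0,-0.04],0]
    - [0,[0,0,-0.09],0]
    - [0,[0.01,0.03,-0.13],4]
    - [0,[0.03,0.07,-0.135],8]
    - [0,[0.05,0.12,-0.135],12]

```text
t: 31.92
ee_pos: [0.4843, -0.0792, 0.1476]
tcp_rot: [1.898, 2.501, 0.004]
contact_force: [0.5, -1.5, -0.9]
gripper_width: 0.0105
```

```bash
python3 - <<'E'
from h import *
go(.6087,.0816,.14,96.1)
E
```

```text
t 31.93 at [ 0.4843 -0.0792  0.1476] phi 105.62 tilt 0.17 -> shift [0.1214 0.1631 0.0081] turn 9.52 q7 0.4 F [ 0.5 -1.5 -0.9]
```

Call:
jog_arm:
  rows:
    - [0,[0.03,0.04,0],3]
    - [0,[0.06,0.08,0],6]
    - [0,[0.09,0.12,0],9]
    - [0,[0.115,0.155,0.005],9.5]
    - [0,[0.121,0.163,0.005],9.5]

```text
t: 32.55
ee_pos: [0.6073, 0.0847, 0.1399]
tcp_rot: [-2.089, -2.345, 0.002]
contact_force: [-0.3, -0.1, -0.4]
gripper_width: 0.0106
```

Call:
jog_arm:
  rows:
    - [0,[0,0,0],0]
    - [0,[0,0,0],0]
    - [0,[0,0,0],0]
    - [0,[0,0,0],0]
    - [0,[0,0,0],0]

```text
t: 33.17
ee_pos: [0.6069, 0.0808, 0.1417]
tcp_rot: [2.096, 2.34, 0.001]
contact_force: [0.6, -0.0, -0.2]
gripper_width: 0.0103
```

```bash
python3 - <<'E'
from h import *
im=snap('wrist','w20.png')
go(.6087,.0816,.14,96.1)
E
```

```text
t 33.23 at [0.6069 0.0809 0.1416] phi 96.32 tilt 0.02 -> shift [0.0005 0.0019 0.0016] turn 0.22 q7 0.06 F [ 0.2  0.1 -0.9]
```

View pics/w20.png

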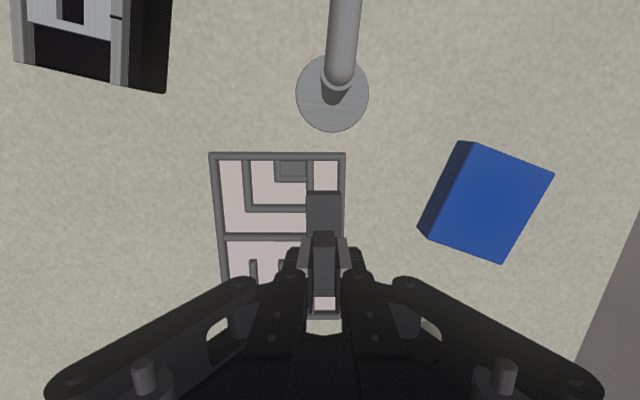

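```bash
cat >> h.py <<'E'
def ovl(im,T,st,fn,crop=None,names=HOME):
    ov=im[:,:,::-1].copy(); k=6
    x0,y0,x1,y1=crop; ov=cv2.resize(ov[y0:y1,x0:x1],None,fx=k,fy=k,interpolation=cv2.INTER_CUBIC)
    M=rz(T[2])
    def pl(q,c):
        p=proj('wrist',np.array(q)@M.T+[T[0],T[1],0],st); cv2.polylines(ov,[np.round((p-[x0,y0]+.5)*k).astype(np.int32)],True,c,1)
    r=lambda a,b,c,d,z:[[a,c,z],[b,c,z],[b,d,z],[a,d,z]]
    pl(r(-.068,.068,-.096,.096,0),(0,255,255))
    pl(r(.036,.060,.020,.088,.004),(0,255,0)); pl(r(.036,.060,-.088,.012,.004),(0,255,0))
    pl([[-.06,.01,.004],[.028,.01,.004],[.028,.034,.004],[-.036,.034,.004],[-.036,.088,.004],[-.06,.088,.004]],(255,255,0))
    pl([[-.028,.042,.004],[.028,.042,.004],[.028,.066,.004],[-.004,.066,.004],[-.004,.088,.004],[-.028,.088,.004]],(255,0,255))
    cv2.imwrite('pics/'+fn,ov)
E
python3 - <<'E'
from h import *
im=cv2.imread('pics/w20.png')[:,:,::-1].copy()
ovl(im,(.5667,.0228,np.radians(6.1)),bot.read_state(),'o1.png',(200,140,360,235))
E
```

```text
(no output)
```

View pics/o1.png

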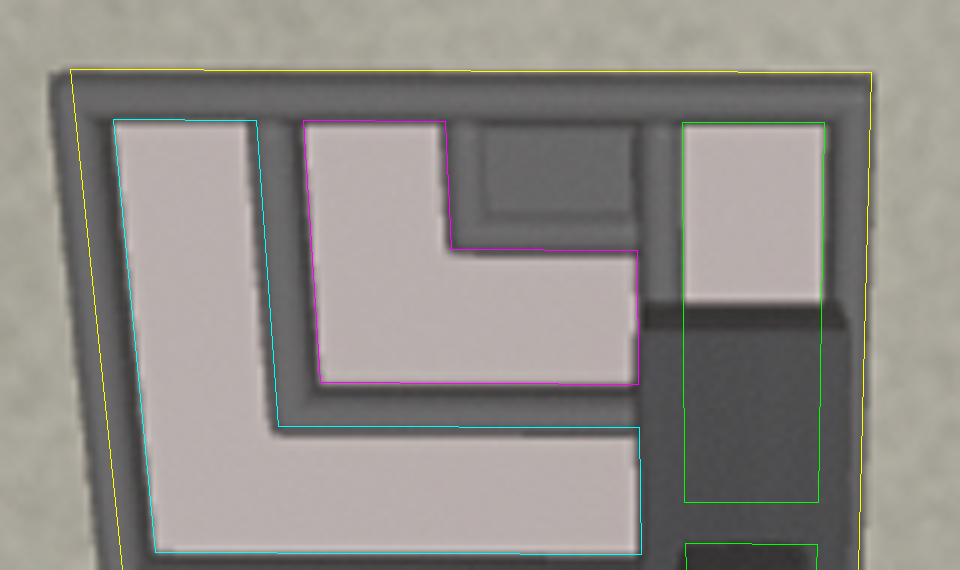

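Call:
jog_arm:
  rows:
    - [0,[0,0.002,0.03],0.2]
    - [0,[0,0.002,0.06],0.2]
    - [0,[0,0.002,0.085],0.2]
    - [0,[0,0.002,0.1],0.2]
    - [0,[0,0.002,0.105],0.2]

```text
t: 33.85
ee_pos: [0.6086, 0.0813, 0.0357]
tcp_rot: [-2.099, -2.337, 0.001]
contact_force: [-0.3, 0.2, -0.4]
gripper_width: 0.0103
```

```bash
python3 - <<'E'
from h import *
go(.6087,.0811,.0157,96.1)
im=snap('wrist','w21.png')
ovl(im,(.5667,.0228,np.radians(6.1)),bot.read_state(),'o2.png',(250,100,400,235))
E
```

```text
t 33.85 at [0.6086 0.0813 0.0357] phi 96.14 tilt 0.06 -> shift [-0.0002  0.0001  0.02  ] turn 0.04 q7 0.1 F [-0.3  0.2 -0.4]
```

View pics/o2.png

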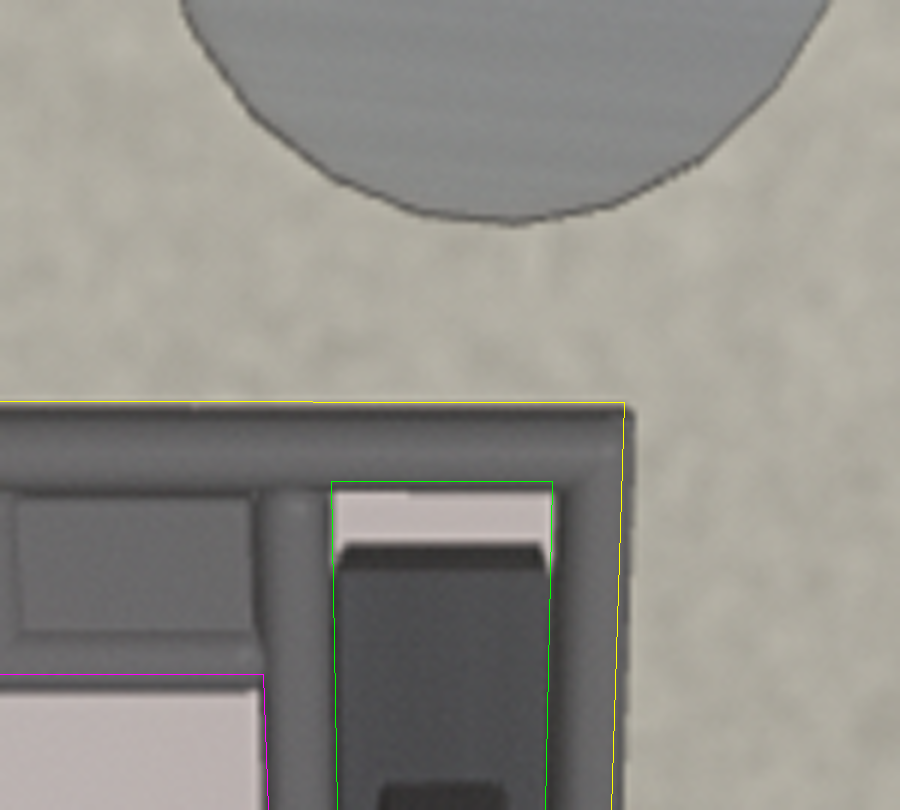

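Call:
jog_arm:
  rows:
    - [0,[0,0,0.005],0]
    - [0,[0,0,0.01],0]
    - [0,[0,0,0.014],0]
    - [0,[0,0,0.018],0]
    - [0,[0,0,0.019],0]

```text
t: 34.52
ee_pos: [0.6087, 0.0813, 0.0171]
tcp_rot: [-2.099, -2.337, 0.001]
contact_force: [0.9, 0.1, -0.2]
gripper_width: 0.0107
```

```bash
python3 - <<'E'
from h import *
go(.6087,.0811,.0157,96.1)
im=snap('wrist','w22.png')
ovl(im,(.5667,.0228,np.radians(6.1)),bot.read_state(),'o3.png',(250,100,400,235))
E
```

```text
t 34.52 at [0.6087 0.0813 0.0171] phi 96.14 tilt 0.03 -> shift [-0.0002 -0.      0.0014] turn 0.04 q7 0.11 F [ 0.9  0.1 -0.2]
```

View pics/o3.png

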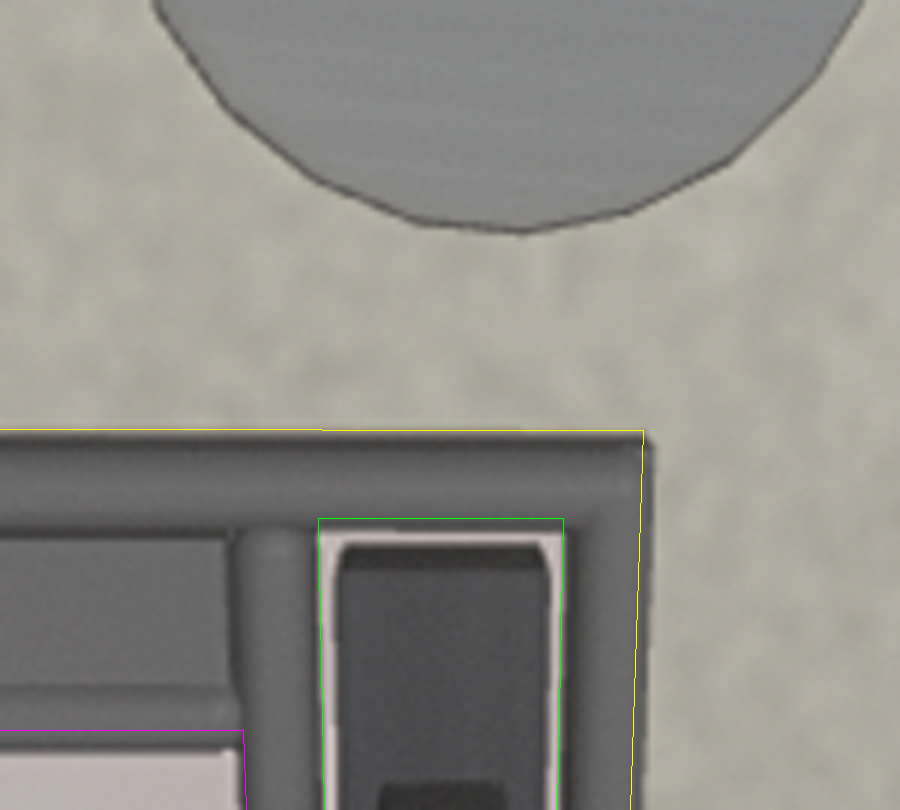

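Call:
jog_arm:
  rows:
    - [0,[0,-0.0005,0.001],0]
    - [0,[-0.001,0,0.0016],0]
    - [0.25,[-0.001,0,0.001],0]
    - [0.35,[-0.001,0,0],0]
    - [0.35,[-0.001,0,0],0]

```text
t: 35.2
ee_pos: [0.6093, 0.0804, 0.0177]
tcp_rot: [2.099, 2.337, 0.001]
contact_force: [-0.6, -0.1, 0.7]
gripper_width: 0.0301
```

Call:
jog_arm:
  rows:
    - [0.35,[0,0,-0.02],0]
    - [0.5,[0,0,-0.06],0]
    - [1,[0,0,-0.1],0]
    - [1,[0,0,-0.14],0]
    - [1,[0,0,-0.16],0]

```text
t: 35.83
ee_pos: [0.6104, 0.0803, 0.1814]
tcp_rot: [2.098, 2.335, 0.007]
contact_force: [-0.6, 0.1, 0.8]
gripper_width: 0.0853
```

```bash
python3 - <<'E'
from h import *
im=snap('wrist','w23.png')
cv2.imwrite('pics/w23c.png',cv2.resize(im[90:250,200:400][:,:,::-1],None,fx=4,fy=4,interpolation=cv2.INTER_CUBIC))
go(.3993,-.3176,.2,106.3)
E
```

```text
t 35.88 at [0.6112 0.0804 0.1829] phi 96.12 tilt 0.42 -> shift [-0.3731 -0.2531 -0.0194] turn -10.18 q7 0.05 F [0.4 0.3 2. ]
```

View pics/w23c.png

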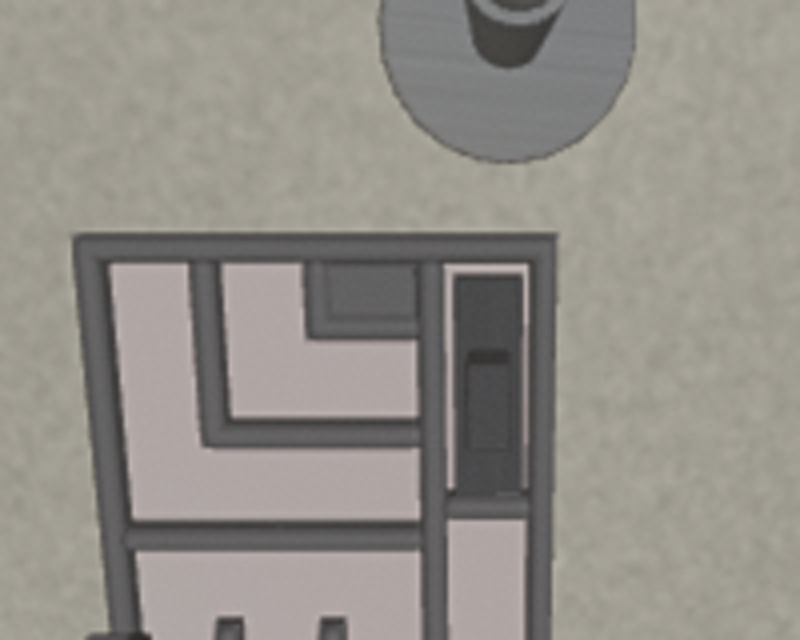

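Call:
jog_arm:
  rows:
    - [1,[-0.045,-0.03,0],-2]
    - [1,[-0.09,-0.06,0],-4]
    - [1,[-0.135,-0.09,0],-6]
    - [1,[-0.18,-0.12,0],-8]
    - [1,[-0.225,-0.152,0],-10]

```text
t: 36.5
ee_pos: [0.4804, -0.1609, 0.1766]
tcp_rot: [-1.885, -2.512, 0.001]
contact_force: [0.5, -0.1, -0.2]
gripper_width: 0.0852
```

```bash
python3 - <<'E'
from h import *
go(.3993,-.3176,.14,106.3)
E
```

```text
t 36.5 at [ 0.4804 -0.1609  0.1766] phi 106.22 tilt 0.07 -> shift [-0.1278 -0.1216  0.0366] turn -0.08 q7 0.58 F [ 0.5 -0.1 -0.2]
```

Call:
jog_arm:
  rows:
    - [1,[-0.04,-0.04,0.01],0]
    - [1,[-0.08,-0.08,0.02],0]
    - [1,[-0.12,-0.115,0.03],0]
    - [1,[-0.128,-0.122,0.037],0]
    - [1,[-0.128,-0.122,0.037],0]

```text
t: 37.12
ee_pos: [0.3995, -0.3162, 0.1393]
tcp_rot: [-1.888, -2.508, 0.001]
contact_force: [0.2, 1.7, 0.8]
gripper_width: 0.0852
```

Call:
jog_arm:
  rows:
    - [1,[0,0,0],0]
    - [1,[0,0,0],0]
    - [1,[0,0,0],0]
    - [1,[0,0,0],0]
    - [1,[0,0,0],0]

```text
t: 37.75
ee_pos: [0.4005, -0.3164, 0.1405]
tcp_rot: [1.887, 2.511, 0.0]
contact_force: [0.3, 0.2, -1.1]
gripper_width: 0.0849
```

```bash
python3 - <<'E'
from h import *
p,t=look('bar',(.3993,-.3176),'l2.png')
go(t[0],t[1],.011,np.degrees(p[2])+90)
E
```

```text
bar [ 0.3995 -0.3184] yaw 16.61 err 53.0 area 1795 tab [ 0.3995 -0.3184]
t 37.8 at [ 0.4004 -0.3165  0.1404] phi 106.14 tilt 0.01 -> shift [-0.0017 -0.0014  0.1294] turn -0.46 q7 0.98 F [-0.4  0.2 -0. ]
```

View pics/l2.png

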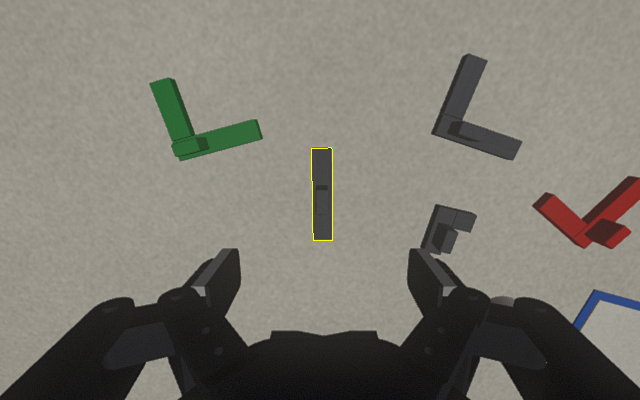

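Call:
jog_arm:
  rows:
    - [1,[-0.0017,-0.0014,0.04],-0.5]
    - [1,[-0.0017,-0.0014,0.08],-0.5]
    - [1,[-0.0017,-0.0014,0.11],-0.5]
    - [1,[-0.0017,-0.0014,0.129],-0.5]
    - [1,[-0.0017,-0.0014,0.129],-0.5]

```text
t: 38.42
ee_pos: [0.3987, -0.3182, 0.0105]
tcp_rot: [-1.875, -2.518, 0.001]
contact_force: [0.9, -0.5, -0.2]
gripper_width: 0.0855
```

Call:
jog_arm:
  rows:
    - [0,[0,0,0],0]
    - [0,[0,0,0],0]
    - [0,[0,0,0],0]
    - [0,[0,0,0],0]
    - [0,[0,0,0],0]

```text
t: 39.05
ee_pos: [0.3998, -0.3186, 0.0118]
tcp_rot: [1.876, 2.519, 0.001]
contact_force: [-1.2, 1.2, 3.1]
gripper_width: 0.0107
```

```bash
python3 - <<'E'
from h import *
go(.3995,-.3184,.011,106.61)
go(.6185,-.0107,.14,96.1)
E
```

```text
t 39.05 at [ 0.3998 -0.3186  0.0118] phi 106.65 tilt 0.04 -> shift [ 0.0003 -0.0002  0.0008] turn 0.04 q7 1.15 F [-1.2  1.2  3.1]
t 39.05 at [ 0.3998 -0.3186  0.0118] phi 106.65 tilt 0.04 -> shift [ 0.2323  0.2978 -0.128 ] turn 10.55 q7 1.15 F [-1.2  1.2  3.1]
```

Call:
jog_arm:
  rows:
    - [0,[0,0,-0.04],0]
    - [0,[0,0,-0.09],0]
    - [0,[0.02,0.03,-0.13],3]
    - [0,[0.05,0.065,-0.135],6]
    - [0,[0.085,0.11,-0.135],10]

```text
t: 39.67
ee_pos: [0.4814, -0.2054, 0.1476]
tcp_rot: [2.093, 2.34, 0.003]
contact_force: [0.7, -0.2, -0.8]
gripper_width: 0.0108
```

```bash
python3 - <<'E'
from h import *
go(.6185,-.0107,.14,96.1)
E
```

```text
t 39.67 at [ 0.4814 -0.2054  0.1476] phi 96.38 tilt 0.16 -> shift [0.1782 0.1579 0.008 ] turn 0.28 q7 0.55 F [ 0.7 -0.2 -0.8]
```

Call:
jog_arm:
  rows:
    - [0,[0.045,0.04,0],0]
    - [0,[0.09,0.08,0],0]
    - [0,[0.13,0.115,0],0]
    - [0,[0.165,0.145,0.003],0]
    - [0,[0.178,0.158,0.005],0]

```text
t: 40.3
ee_pos: [0.6176, -0.0066, 0.1405]
tcp_rot: [-2.083, -2.35, 0.0]
contact_force: [0.5, -0.3, -2.2]
gripper_width: 0.0104
```

Call:
jog_arm:
  rows:
    - [0,[0,0,0.02],0]
    - [0,[0,0,0.04],0]
    - [0,[0,0,0.06],0]
    - [0,[0,0,0.07],0]
    - [0,[0,0,0.07],0]

```text
t: 40.92
ee_pos: [0.6161, -0.011, 0.0704]
tcp_rot: [-2.089, -2.345, 0.002]
contact_force: [-0.0, -0.4, -0.2]
gripper_width: 0.0109
```

```bash
python3 - <<'E'
from h import *
T=(.5668,.0220,np.radians(6.1))
t=np.r_[T[:2],0]+rz(T[2])@np.r_[HOME['bar'],0]; print(t)
go(t[0],t[1],.0158,96.1)
im=snap('wrist','w24.png')
ovl(im,T,bot.read_state(),'o4.png',(210,100,370,235))
E
```

```text
[ 0.61856626 -0.01068417  0.        ]
t 40.92 at [ 0.6161 -0.011   0.0704] phi 96.59 tilt 0.1 -> shift [0.0001 0.0026 0.0546] turn 0.49 q7 0.29 F [-0.  -0.4 -0.2]
```

View pics/o4.png

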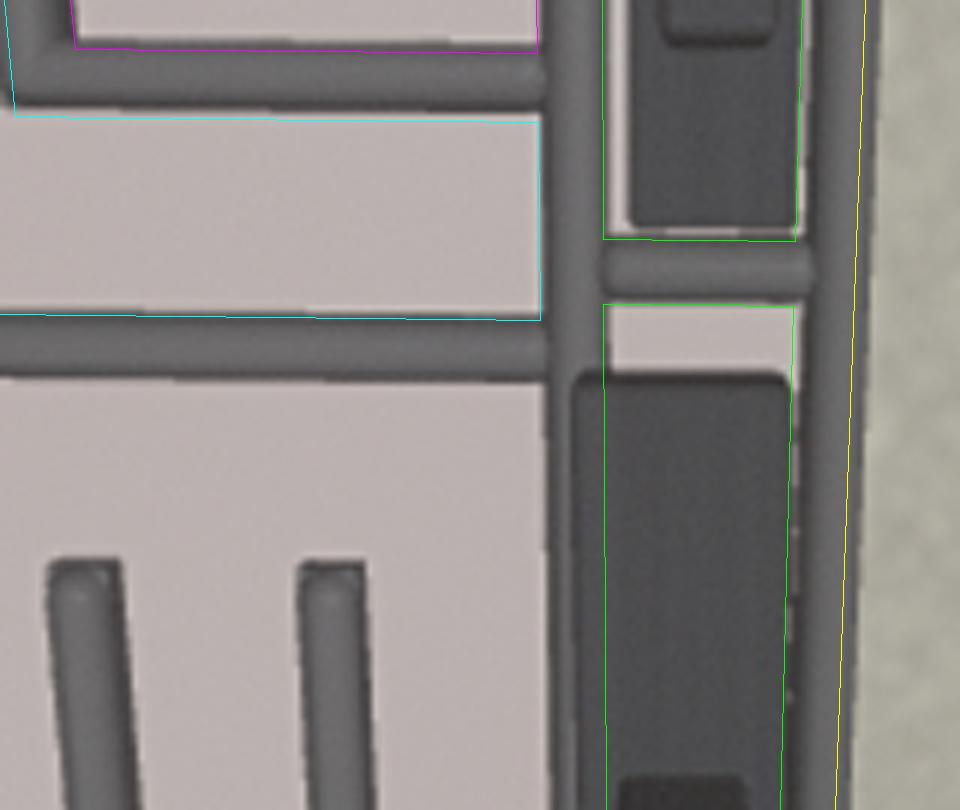

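Call:
jog_arm:
  rows:
    - [0,[0,0.003,0.01],0.4]
    - [0,[0,0.003,0.02],0.4]
    - [0,[0,0.003,0.03],0.4]
    - [0,[0,0.003,0.036],0.4]
    - [0,[0,0.003,0.036],0.4]

```text
t: 41.6
ee_pos: [0.6194, -0.0102, 0.0347]
tcp_rot: [-2.097, -2.338, 0.001]
contact_force: [-0.9, -0.6, -0.4]
gripper_width: 0.0102
```

```bash
python3 - <<'E'
from h import *
T=(.5668,.0220,np.radians(6.1))
go(.6187,-.0107,.0158,96.1)
im=snap('wrist','w24.png')
ovl(im,T,bot.read_state(),'o4.png',(210,100,370,235))
E
```

```text
t 41.6 at [ 0.6194 -0.0102  0.0347] phi 96.24 tilt 0.07 -> shift [-0.0004 -0.0007  0.0189] turn 0.14 q7 0.3 F [-0.9 -0.6 -0.4]
```

View pics/o4.png

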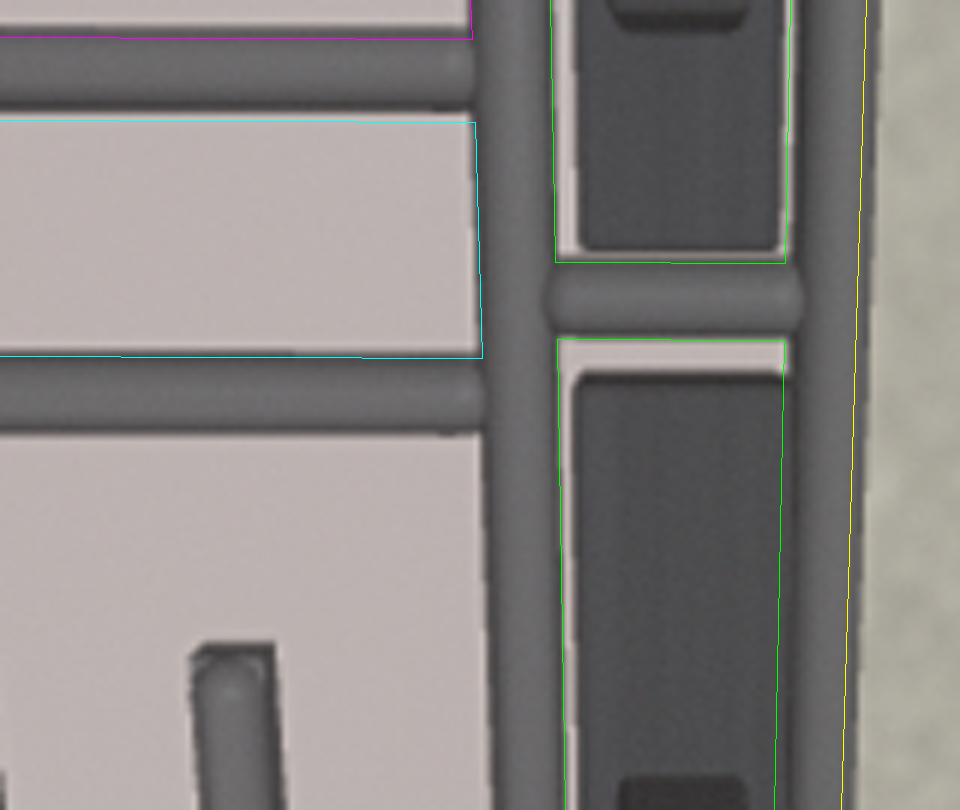

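Call:
jog_arm:
  rows:
    - [0,[-0.0003,-0.001,0.004],0.1]
    - [0,[-0.0003,-0.001,0.009],0.1]
    - [0,[-0.0003,-0.001,0.014],0.1]
    - [0,[-0.0003,-0.001,0.018],0.1]
    - [0,[-0.0003,-0.001,0.0185],0.1]

```text
t: 42.28
ee_pos: [0.6187, -0.0106, 0.0165]
tcp_rot: [-2.099, -2.337, 0.001]
contact_force: [0.3, -0.1, -0.6]
gripper_width: 0.0108
```

```bash
python3 - <<'E'
from h import *
T=(.5668,.0220,np.radians(6.1))
go(.6187,-.0107,.0158,96.1)
im=snap('wrist','w25.png')
ovl(im,T,bot.read_state(),'o5.png',(210,100,370,235))
E
```

```text
t 42.27 at [ 0.6187 -0.0106  0.0165] phi 96.14 tilt 0.04 -> shift [-0.0001  0.      0.0007] turn 0.04 q7 0.31 F [ 0.3 -0.1 -0.6]
```

View pics/o5.png

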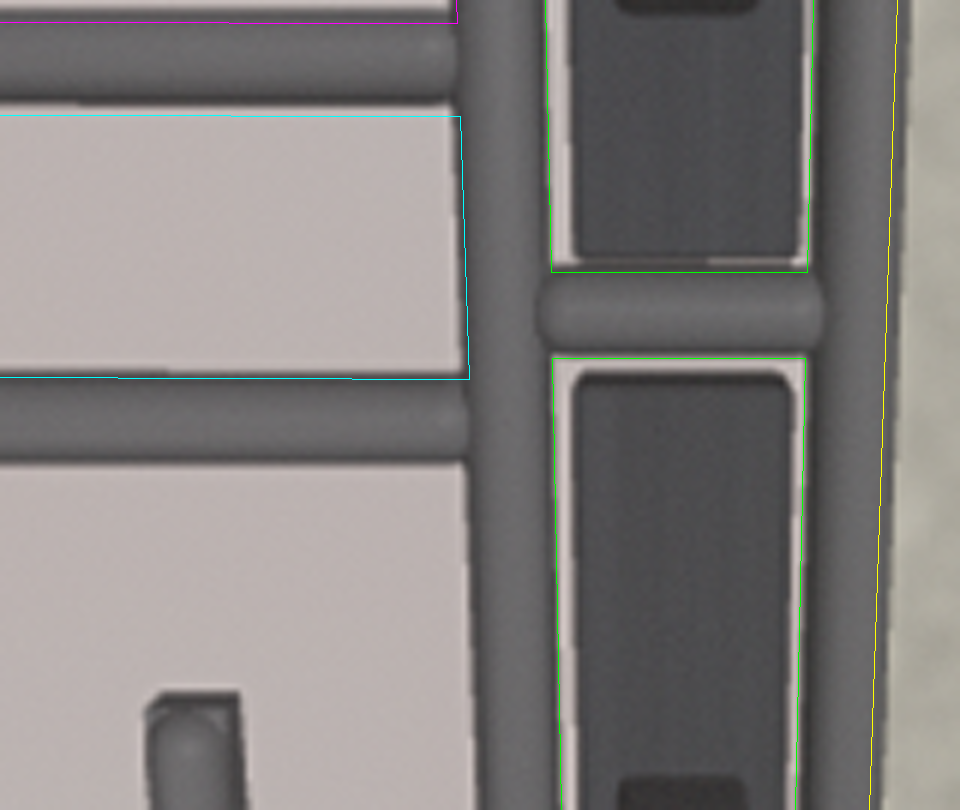

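Well centred in its pocket; release.

Call:
jog_arm:
  rows:
    - [0,[0,0,0.001],0]
    - [0.25,[0,0,0.0008],0]
    - [0.35,[0,0,0],0]
    - [0.35,[0,0,0],0]
    - [0.35,[0,0,0],0]

```text
t: 42.95
ee_pos: [0.619, -0.0106, 0.017]
tcp_rot: [2.099, 2.337, 0.0]
contact_force: [-0.2, -0.3, -0.1]
gripper_width: 0.0298
```

Call:
jog_arm:
  rows:
    - [0.35,[0,0,-0.02],0]
    - [0.5,[0,0,-0.06],0]
    - [1,[0,0,-0.1],0]
    - [1,[0,0,-0.14],0]
    - [1,[0,0,-0.16],0]

```text
t: 43.58
ee_pos: [0.6203, -0.011, 0.1808]
tcp_rot: [2.098, 2.334, 0.006]
contact_force: [0.3, -0.9, -0.2]
gripper_width: 0.0854
```

```bash
python3 - <<'E'
from h import *
a=np.radians(-1.3); t=np.array([.5291,-.1933,0])+rz(a)@np.r_[TAB['angle'],0]; print(t)
go(t[0],t[1],.16,178.7)
E
```

```text
[ 0.50849259 -0.2198393   0.        ]
t 43.58 at [ 0.6203 -0.011   0.1808] phi 96.12 tilt 0.28 -> shift [-0.1958 -0.1335  0.0201] turn -82.58 q7 0.23 F [ 0.3 -0.9 -0.2]
```

Call:
jog_arm:
  rows:
    - [1,[-0.045,-0.03,0],-10]
    - [1,[-0.09,-0.06,0],-20]
    - [1,[-0.135,-0.09,0],-30]
    - [1,[-0.175,-0.12,0],-40]
    - [1,[-0.196,-0.134,0.01],-50]

```text
t: 44.2
ee_pos: [0.5049, -0.2232, 0.1677]
tcp_rot: [0.912, 3.005, -0.0]
contact_force: [0.8, 0.4, -0.8]
gripper_width: 0.0853
```

Call:
jog_arm:
  rows:
    - [1,[0,0,0],-10]
    - [1,[0,0,0],-20]
    - [1,[0,0,0],-30]
    - [1,[0,0,0],-32.5]
    - [1,[0,0,0],-32.5]

```text
t: 44.82
ee_pos: [0.5063, -0.2198, 0.1668]
tcp_rot: [-0.039, -3.141, -0.0]
contact_force: [-0.4, 0.1, -0.2]
gripper_width: 0.0859
```

```bash
python3 - <<'E'
from h import *
p,t=look('angle',(.5291-.02,-.1933-.02),'l3.png')
go(t[0],t[1],.011,np.degrees(p[2])+180)
E
```

```text
angle [ 0.5295 -0.1931] yaw -1.4 err 112.9 area 2180 tab [ 0.5089 -0.2196]
t 44.88 at [ 0.5064 -0.2198  0.1668] phi 178.57 tilt 0.03 -> shift [-0.0026  0.0002  0.1558] turn -0.03 q7 1.99 F [-0.   0.4 -0. ]
```

View pics/l3.png

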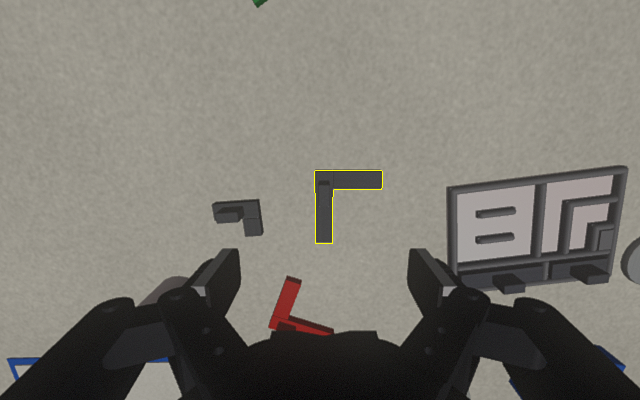

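Call:
jog_arm:
  rows:
    - [1,[-0.0026,0,0.045],0]
    - [1,[-0.0026,0,0.09],0]
    - [1,[-0.0026,0,0.13],0]
    - [1,[-0.0026,0,0.155],0]
    - [1,[-0.0026,0,0.155],0]

```text
t: 45.5
ee_pos: [0.5073, -0.2192, 0.01]
tcp_rot: [-0.038, -3.137, -0.001]
contact_force: [-0.3, 0.5, -0.5]
gripper_width: 0.0853
```

Call:
jog_arm:
  rows:
    - [0,[0,0,0],0]
    - [0,[0,0,0],0]
    - [0,[0,0,0],0]
    - [0,[0,0,0],0]
    - [0,[0,0,0],0]

```text
t: 46.12
ee_pos: [0.5098, -0.2201, 0.0127]
tcp_rot: [0.037, 3.14, -0.0]
contact_force: [-0.5, -0.0, 4.2]
gripper_width: 0.0104
```

```bash
python3 - <<'E'
from h import *
go(.5089,-.2196,.011,178.6)
T=np.array([.5670,.0220,0]); a=np.radians(6.1)
t=T+rz(a)@np.r_[HOME['angle'],0]+rz(a)@np.r_[TAB['angle'],0]; print(t)
go(t[0],t[1],.14,186.1)
E
```

```text
t 46.12 at [ 0.5098 -0.2201  0.0127] phi 178.64 tilt 0.08 -> shift [0.0009 0.0005 0.0017] turn 0.04 q7 2.1 F [-0.5 -0.   4.2]
[0.52886602 0.04004993 0.        ]
t 46.12 at [ 0.5098 -0.2201  0.0127] phi 178.64 tilt 0.08 -> shift [-0.013   0.2605 -0.1273] turn -7.46 q7 2.1 F [-0.5 -0.   4.2]
```

Call:
jog_arm:
  rows:
    - [0,[0,0,-0.04],0]
    - [0,[0,0,-0.09],0]
    - [0,[0,0.04,-0.125],-3]
    - [0,[-0.002,0.08,-0.127],-5]
    - [0,[-0.004,0.12,-0.127],-7.4]

```text
t: 46.75
ee_pos: [0.5162, -0.0987, 0.1395]
tcp_rot: [-0.167, 3.136, 0.001]
contact_force: [0.7, -0.1, -1.8]
gripper_width: 0.0102
```

```bash
python3 - <<'E'
from h import *
go(.5298,.0401,.09,186.1)
E
```

```text
t 46.75 at [ 0.5162 -0.0987  0.1395] phi -173.91 tilt 0.08 -> shift [-0.0282  0.1366  0.0496] turn -0.01 q7 1.87 F [ 0.7 -0.1 -1.8]
```

Call:
jog_arm:
  rows:
    - [0,[-0.01,0.045,0],0]
    - [0,[-0.02,0.09,0.005],0]
    - [0,[-0.027,0.13,0.02],0]
    - [0,[-0.028,0.137,0.04],0]
    - [0,[-0.028,0.137,0.06],0]

```text
t: 47.38
ee_pos: [0.5291, 0.0406, 0.0779]
tcp_rot: [0.169, -3.136, -0.0]
contact_force: [-0.2, -0.6, -0.9]
gripper_width: 0.0103
```

Call:
jog_arm:
  rows:
    - [0,[0,0,0.01],0]
    - [0,[0,0,0.02],0]
    - [0,[0,0,0.03],0]
    - [0,[0,0,0.03],0]
    - [0,[0,0,0.03],0]

```text
t: 48.0
ee_pos: [0.5299, 0.0392, 0.0493]
tcp_rot: [-0.165, 3.136, 0.0]
contact_force: [-0.2, 0.1, -0.8]
gripper_width: 0.0103
```

```bash
cat >> h.py <<'E'
def ovlh(name,T,crop,fn,dx=0,zrel=0):
    # overlay seated target outline (green) bottom at z=.004 and pockets
    im=snap('wrist','x.png'); ovl(im,T,bot.read_state(),fn,crop)
E
python3 - <<'E'
from h import *
go(.5298,.0401,.0167,186.1)
ovlh('angle',(.5670,.0220,np.radians(6.1)),(220,110,420,280),'o6.png')
E
python3 -c "
import cv2;a=cv2.imread('pics/o6.png');cv2.imwrite('pics/o6s.png',cv2.resize(a,(800,680))[:600])"
```

```text
t 48.0 at [0.5299 0.0392 0.0493] phi -173.97 tilt 0.05 -> shift [0.     0.0009 0.0326] turn -0.07 q7 1.64 F [-0.2  0.1 -0.8]
```

View pics/o6s.png

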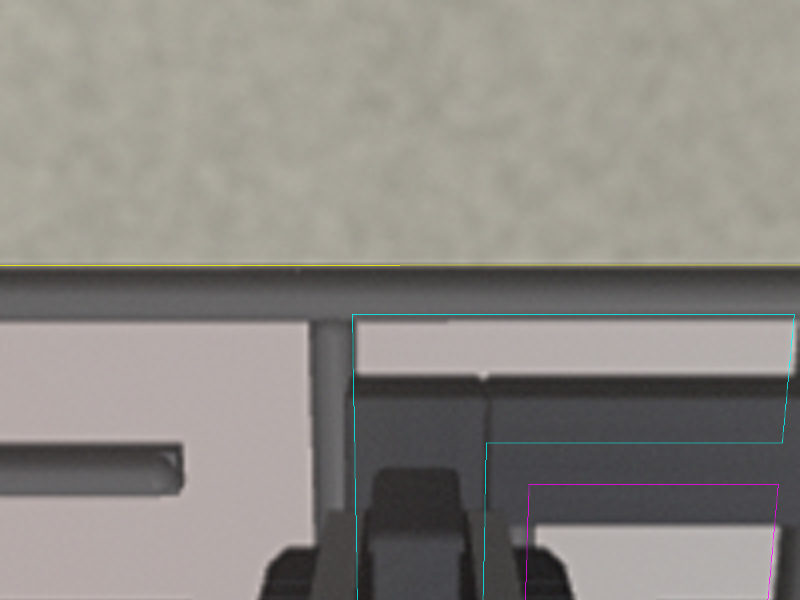

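Call:
jog_arm:
  rows:
    - [0,[-0.0003,0.001,0.006],0]
    - [0,[-0.0003,0.001,0.012],0]
    - [0,[-0.0003,0.001,0.016],0]
    - [0,[-0.0003,0.001,0.018],0]
    - [0,[-0.0003,0.001,0.018],0]

```text
t: 48.68
ee_pos: [0.5296, 0.0402, 0.0307]
tcp_rot: [0.165, -3.137, 0.0]
contact_force: [0.1, 0.2, -0.3]
gripper_width: 0.0108
```

```bash
python3 - <<'E'
from h import *
go(.5298,.0401,.0167,186.1)
ovlh('angle',(.5670,.0220,np.radians(6.1)),(220,110,420,280),'o7.png')
E
python3 -c "
import cv2;a=cv2.imread('pics/o7.png');cv2.imwrite('pics/o7s.png',cv2.resize(a,(800,680))[:600])"
```

```text
t 48.67 at [0.5296 0.0402 0.0307] phi -173.96 tilt 0.02 -> shift [-0.0002 -0.0001  0.014 ] turn -0.06 q7 1.65 F [ 0.1  0.2 -0.3]
```

View pics/o7s.png

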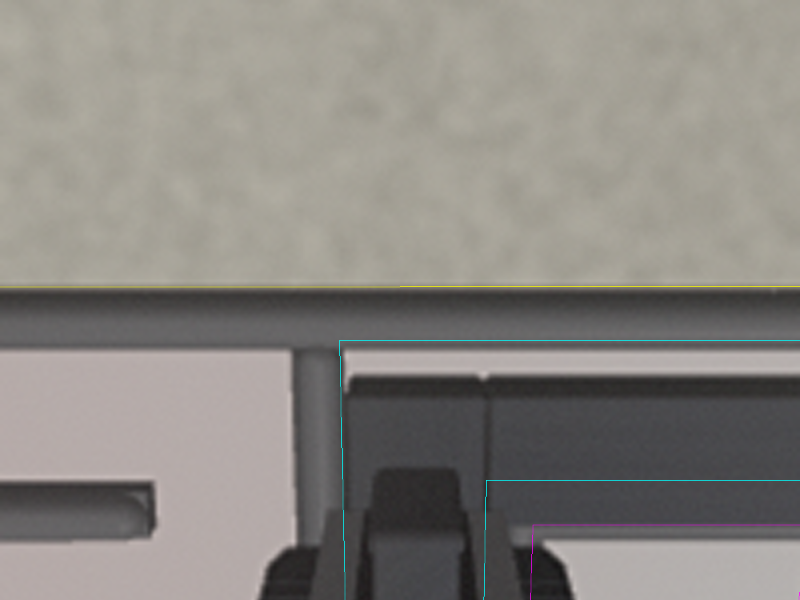

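Call:
jog_arm:
  rows:
    - [0,[-0.0003,0.0002,0.004],0]
    - [0,[-0.0003,0.0002,0.008],0]
    - [0,[-0.0003,0.0002,0.011],0]
    - [0,[-0.0003,0.0002,0.013],0]
    - [0,[-0.0003,0.0002,0.013],0]

```text
t: 49.35
ee_pos: [0.5299, 0.0405, 0.0177]
tcp_rot: [0.166, -3.137, 0.0]
contact_force: [-0.0, -0.4, -1.7]
gripper_width: 0.0106
```

```bash
python3 - <<'E'
from h import *
go(.5298,.0401,.0167,186.1)
ovlh('angle',(.5670,.0220,np.radians(6.1)),(220,110,420,280),'o8.png')
E
python3 -c "
import cv2;a=cv2.imread('pics/o8.png');cv2.imwrite('pics/o8s.png',cv2.resize(a,(800,680))[:600])"
```

```text
t 49.35 at [0.5299 0.0405 0.0177] phi -173.96 tilt 0.02 -> shift [ 0.0001 -0.0003  0.001 ] turn -0.06 q7 1.66 F [-0.  -0.4 -1.7]
```

View pics/o8s.png

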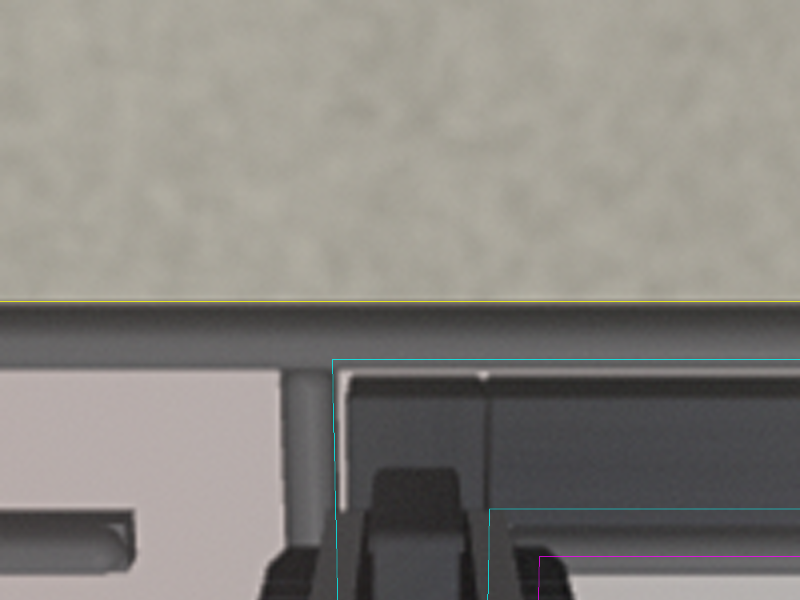

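Call:
jog_arm:
  rows:
    - [0,[-0.0003,0,0.001],0]
    - [0.25,[-0.0003,0,0.001],0]
    - [0.35,[0,0,0],0]
    - [0.35,[0,0,0],0]
    - [0.35,[0,0,0],0]

```text
t: 50.02
ee_pos: [0.5301, 0.0405, 0.0181]
tcp_rot: [-0.165, 3.137, 0.0]
contact_force: [0.0, -0.1, 0.1]
gripper_width: 0.0298
```

Call:
jog_arm:
  rows:
    - [0.35,[0,0,-0.02],0]
    - [0.5,[0,0,-0.06],0]
    - [1,[0,0,-0.1],0]
    - [1,[0,0,-0.14],0]
    - [1,[0,0,-0.16],0]

```text
t: 50.65
ee_pos: [0.5311, 0.0405, 0.1806]
tcp_rot: [-0.165, 3.134, 0.001]
contact_force: [0.2, 0.9, -0.5]
gripper_width: 0.0852
```

```bash
python3 - <<'E'
from h import *
im=snap('wrist','w26.png')
a=np.radians(274.3); t=np.array([.5403,-.32,0])+rz(a)@np.r_[TAB['corner'],0]; print(t)
go(t[0],t[1],.16,94.3)
E
```

```text
[ 0.52948092 -0.32281914  0.        ]
t 50.7 at [0.5322 0.0407 0.1825] phi -173.97 tilt 0.38 -> shift [ 0.041  -0.3612  0.0218] turn 91.73 q7 1.59 F [ 1.  -0.   1.7]
```

View pics/w26.png

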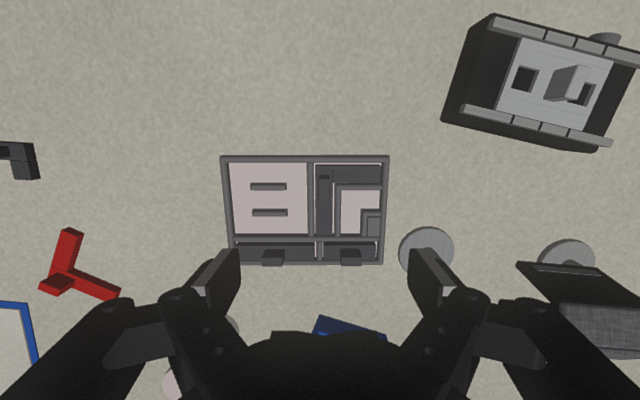

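Angle, bar and stub sit in their pockets (x 235–385, y 165–262). Now the corner plate.

Call:
jog_arm:
  rows:
    - [1,[0.007,-0.06,0],10]
    - [1,[0.014,-0.12,0],20]
    - [1,[0.021,-0.18,0],30]
    - [1,[0.028,-0.24,0],40]
    - [1,[0.034,-0.3,0.01],50]

```text
t: 51.32
ee_pos: [0.5279, -0.2634, 0.168]
tcp_rot: [1.183, 2.909, 0.001]
contact_force: [1.1, 1.0, 0.3]
gripper_width: 0.0854
```

```bash
python3 - <<'E'
from h import *
go(.5295,-.3228,.16,94.3)
E
```

```text
t 51.33 at [ 0.5279 -0.2634  0.168 ] phi 135.74 tilt 0.1 -> shift [-0.0426 -0.0415  0.008 ] turn 41.44 q7 1.36 F [1.1 1.  0.3]
```

Call:
jog_arm:
  rows:
    - [1,[-0.02,-0.02,0],10]
    - [1,[-0.04,-0.04,0],20]
    - [1,[-0.043,-0.0415,0],30]
    - [1,[-0.043,-0.0415,0],40]
    - [1,[-0.043,-0.0415,0],41.4]

```text
t: 51.95
ee_pos: [0.5296, -0.321, 0.167]
tcp_rot: [-2.129, -2.309, 0.001]
contact_force: [-0.3, 0.4, -0.4]
gripper_width: 0.0852
```

Call:
jog_arm:
  rows:
    - [1,[0,0,0],0]
    - [1,[0,0,0],0]
    - [1,[0,0,0],0]
    - [1,[0,0,0],0]
    - [1,[0,0,0],0]

```text
t: 52.58
ee_pos: [0.5299, -0.3212, 0.168]
tcp_rot: [2.129, 2.31, 0.0]
contact_force: [-0.2, 1.3, 0.3]
gripper_width: 0.0851
```

```bash
python3 - <<'E'
from h import *
p,t=look('corner',(.535,-.32),'l4.png')
go(t[0],t[1],.011,np.degrees(p[2])+180)
E
```

```text
corner [ 0.5403 -0.3198] yaw 273.21 err 77.4 area 1193 tab [ 0.5294 -0.3224]
t 52.62 at [ 0.5299 -0.3212  0.168 ] phi 94.65 tilt 0.01 -> shift [-0.0012 -0.0006  0.157 ] turn 1.44 q7 0.81 F [-1.2 -0.4 -0.1]
```

View pics/l4.png

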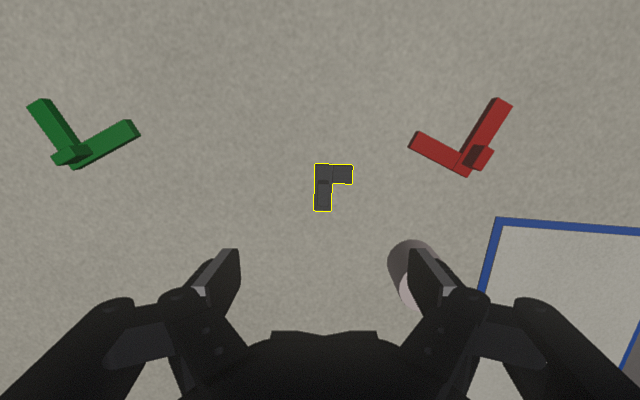

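Call:
jog_arm:
  rows:
    - [1,[-0.0012,-0.0006,0.045],1.4]
    - [1,[-0.0012,-0.0006,0.09],1.4]
    - [1,[-0.0012,-0.0006,0.13],1.4]
    - [1,[-0.0012,-0.0006,0.156],1.4]
    - [1,[-0.0012,-0.0006,0.156],1.4]

```text
t: 53.25
ee_pos: [0.5278, -0.3214, 0.0098]
tcp_rot: [-2.155, -2.28, 0.003]
contact_force: [-0.3, -0.5, -0.7]
gripper_width: 0.0855
```

Call:
jog_arm:
  rows:
    - [0,[0,0,0],0]
    - [0,[0,0,0],0]
    - [0,[0,0,0],0]
    - [0,[0,0,0],0]
    - [0,[0,0,0],0]

```text
t: 53.88
ee_pos: [0.53, -0.3227, 0.0127]
tcp_rot: [2.157, 2.283, 0.001]
contact_force: [0.2, 0.7, 3.2]
gripper_width: 0.0102
```

```bash
python3 - <<'E'
from h import *
go(.5294,-.3224,.011,93.2)
T=np.array([.5670,.0220,0]); a=np.radians(6.1)
t=T+rz(a)@np.r_[HOME['corner'],0]+rz(a)@np.r_[TAB['corner'],0]; print(t)
go(t[0],t[1],.14,186.1)
E
```

```text
t 53.88 at [ 0.53   -0.3227  0.0127] phi 93.25 tilt 0.08 -> shift [ 0.0003 -0.0006  0.0017] turn 0.05 q7 0.88 F [0.2 0.7 3.2]
[0.56325042 0.07590678 0.        ]
t 53.88 at [ 0.53   -0.3227  0.0127] phi 93.25 tilt 0.08 -> shift [ 0.396   0.056  -0.1274] turn -92.85 q7 0.88 F [0.2 0.7 3.2]
```

Call:
jog_arm:
  rows:
    - [0,[0,0,-0.04],0]
    - [0,[0,0,-0.09],0]
    - [0,[0.03,0.005,-0.127],-10]
    - [0,[0.07,0.01,-0.127],-20]
    - [0,[0.11,0.015,-0.127],-30]

```text
t: 54.5
ee_pos: [0.5382, -0.2107, 0.1394]
tcp_rot: [1.486, 2.767, 0.001]
contact_force: [0.4, 0.8, -1.6]
gripper_width: 0.0105
```

```bash
python3 - <<'E'
from h import *
go(.5633,.0759,.14,186.1)
E
```

```text
t 54.5 at [ 0.5382 -0.2107  0.1394] phi 123.54 tilt 0.06 -> shift [ 0.225   0.1792 -0.0005] turn -62.56 q7 1.07 F [ 0.4  0.8 -1.6]
```

Call:
jog_arm:
  rows:
    - [0,[0.04,0.03,0],-10]
    - [0,[0.08,0.065,0],-20]
    - [0,[0.12,0.095,0],-30]
    - [0,[0.16,0.13,0],-40]
    - [0,[0.2,0.16,0],-50]

```text
t: 55.12
ee_pos: [0.5622, 0.0451, 0.1388]
tcp_rot: [0.176, 3.137, 0.0]
contact_force: [-0.3, 0.1, 0.3]
gripper_width: 0.0104
```

```bash
python3 - <<'E'
from h import *
go(.5633,.0759,.06,186.1)
E
```

```text
t 55.12 at [0.5622 0.0451 0.1388] phi 173.58 tilt 0.01 -> shift [0.0024 0.0307 0.0788] turn -12.52 q7 1.42 F [-0.3  0.1  0.3]
```

Call:
jog_arm:
  rows:
    - [0,[0.001,0.015,0.01],-6]
    - [0,[0.0024,0.03,0.03],-12.5]
    - [0,[0.0024,0.031,0.05],-12.5]
    - [0,[0.0024,0.031,0.07],-12.5]
    - [0,[0.0024,0.031,0.085],-12.5]

```text
t: 55.75
ee_pos: [0.563, 0.0741, 0.0527]
tcp_rot: [0.157, -3.136, 0.0]
contact_force: [-0.3, -0.2, -1.1]
gripper_width: 0.0107
```

Call:
jog_arm:
  rows:
    - [0,[0,0,0.005],0]
    - [0,[0,0,0.01],0]
    - [0,[0,0,0.01],0]
    - [0,[0,0,0.01],0]
    - [0,[0,0,0.01],0]

```text
t: 56.38
ee_pos: [0.564, 0.0744, 0.0444]
tcp_rot: [-0.157, 3.137, 0.0]
contact_force: [-0.1, -0.5, -1.0]
gripper_width: 0.0109
```

```bash
python3 - <<'E'
from h import *
go(.5635,.0759,.0167,186.1)
ovlh('c',(.5670,.0220,np.radians(6.1)),(240,110,400,280),'o9.png')
E
python3 -c "
import cv2;a=cv2.imread('pics/o9.png');cv2.imwrite('pics/o9s.png',cv2.resize(a,(720,765))[100:700])"
```

```text
t 56.38 at [0.564  0.0744 0.0444] phi -174.26 tilt 0.05 -> shift [0.0003 0.0015 0.0277] turn -0.36 q7 1.61 F [-0.1 -0.5 -1. ]
```

View pics/o9s.png

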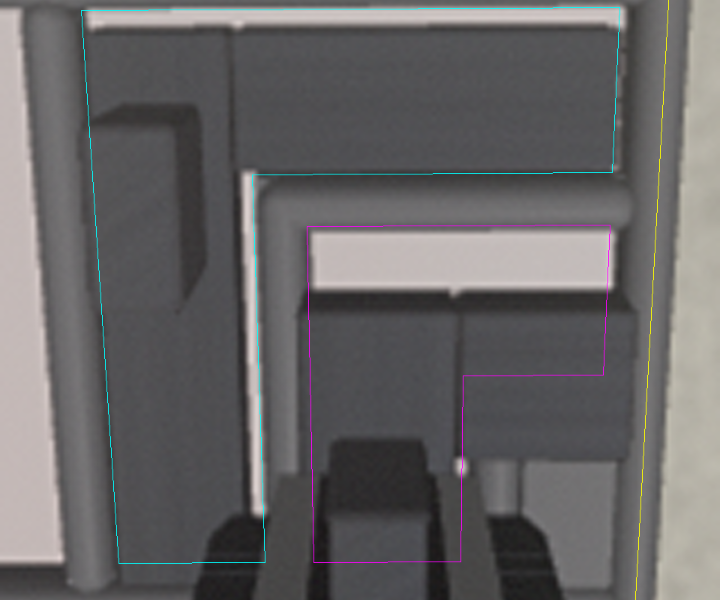

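Call:
jog_arm:
  rows:
    - [0,[0.0003,0.0015,0.005],-0.4]
    - [0,[0.0003,0.0015,0.01],-0.4]
    - [0,[0.0003,0.0015,0.014],-0.4]
    - [0,[0.0003,0.0015,0.014],-0.4]
    - [0,[0.0003,0.0015,0.014],-0.4]

```text
t: 57.05
ee_pos: [0.5633, 0.0757, 0.0299]
tcp_rot: [-0.168, 3.137, 0.0]
contact_force: [-0.4, 0.2, -0.7]
gripper_width: 0.0107
```

```bash
python3 - <<'E'
from h import *
go(.5635,.0759,.0167,186.1)
ovlh('c',(.5670,.0220,np.radians(6.1)),(240,110,400,280),'o10.png')
E
python3 -c "
import cv2;a=cv2.imread('pics/o10.png');cv2.imwrite('pics/o10s.png',cv2.resize(a,(720,765))[100:700])"
```

```text
t 57.05 at [0.5633 0.0757 0.0299] phi -173.87 tilt 0.01 -> shift [-0.0003  0.0002  0.0132] turn 0.03 q7 1.63 F [-0.4  0.2 -0.7]
```

View pics/o10s.png

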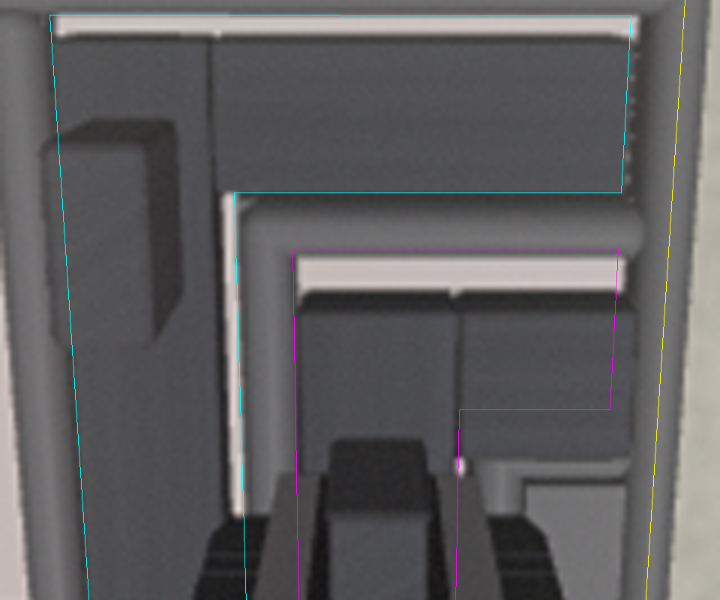

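Call:
jog_arm:
  rows:
    - [0,[0,0.0006,0.003],0]
    - [0,[0,0.0006,0.006],0]
    - [0,[0,0.0006,0.009],0]
    - [0,[0,0.0006,0.012],0]
    - [0,[0,0.0006,0.012],0]

```text
t: 57.72
ee_pos: [0.5629, 0.0763, 0.0176]
tcp_rot: [0.168, -3.137, 0.0]
contact_force: [0.1, -0.5, 0.1]
gripper_width: 0.0105
```

```bash
python3 - <<'E'
from h import *
go(.5635,.0759,.0167,186.1)
ovlh('c',(.5670,.0220,np.radians(6.1)),(240,110,400,280),'o11.png')
E
python3 -c "
import cv2;a=cv2.imread('pics/o11.png');cv2.imwrite('pics/o11s.png',cv2.resize(a,(720,765))[100:700])"
```

```text
t 57.73 at [0.5629 0.0763 0.0176] phi -173.86 tilt 0.03 -> shift [-0.0006 -0.0005  0.0009] turn 0.04 q7 1.63 F [ 0.1 -0.5  0.1]
```

View pics/o11s.png

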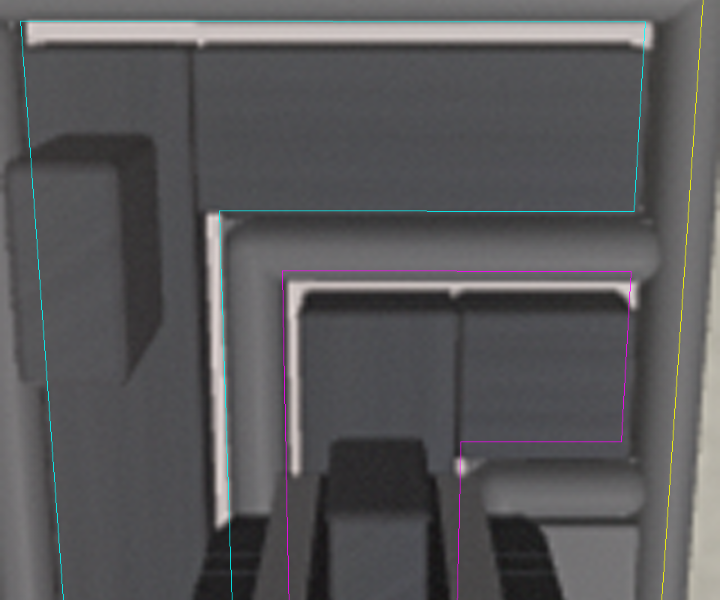

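In the pocket, no contact force. Release and retreat.

Call:
jog_arm:
  rows:
    - [0,[-0.0003,0,0.001],0]
    - [0.25,[-0.0003,0,0.001],0]
    - [0.35,[0,0,0],0]
    - [0.35,[0,0,0],0]
    - [0.35,[0,0,0],0]

```text
t: 58.4
ee_pos: [0.5632, 0.0764, 0.018]
tcp_rot: [-0.168, 3.137, 0.0]
contact_force: [-0.0, 0.1, 0.1]
gripper_width: 0.0297
```

Call:
jog_arm:
  rows:
    - [0.35,[0,0,-0.02],0]
    - [0.35,[0,0,-0.06],0]
    - [1,[0,0,-0.1],0]
    - [1,[0,-0.02,-0.13],0]
    - [1,[-0.01,-0.04,-0.15],0]

```text
t: 59.02
ee_pos: [0.5777, 0.0375, 0.1699]
tcp_rot: [-0.169, 3.135, 0.001]
contact_force: [0.4, 0.7, -0.0]
gripper_width: 0.0818
```

Call:
jog_arm:
  rows:
    - [1,[0,0,0],0]
    - [1,[0,0,0],0]
    - [1,[0,0,0],0]
    - [1,[0,0,0],0]
    - [1,[0,0,0],0]

```text
t: 59.65
ee_pos: [0.577, 0.038, 0.1675]
tcp_rot: [0.169, -3.136, 0.0]
contact_force: [-0.2, 0.7, -1.1]
gripper_width: 0.0857
```

```bash
python3 - <<'E'
from h import *
im=snap('wrist','w30.png'); st=bot.read_state(); print(st['t'],st['ee_pos'])
T=(.5668,.0220,np.radians(6.1))
# overlay seated plates (edges of bodies at z .016) using homes
ov=im[:,:,::-1].copy();k=4;x0,y0,x1,y1=(215,110,415,260)
ov=cv2.resize(ov[y0:y1,x0:x1],None,fx=k,fy=k,interpolation=cv2.INTER_CUBIC); cv2.imwrite('pics/w30c.png',ov)
for n in ('scene','side'):
    snap(n,n+'30.png')
im=cv2.imread('pics/side30.png'); cv2.imwrite('pics/side30c.png',cv2.resize(im[110:320,210:450],None,fx=3.3,fy=2.85,interpolation=cv2.INTER_CUBIC))
im=cv2.imread('pics/scene30.png'); cv2.imwrite('pics/scene30c.png',cv2.resize(im[100:350,220:460],None,fx=2.4,fy=2.4,interpolation=cv2.INTER_CUBIC))
E
```

```text
59.7 [0.57714642 0.03793763 0.16766956]
```

View pics/w30c.png

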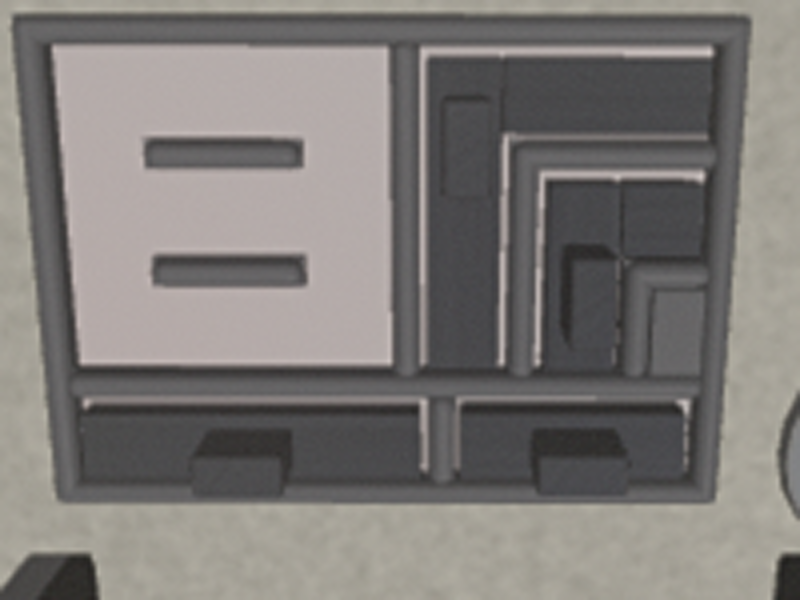

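View pics/side30c.png

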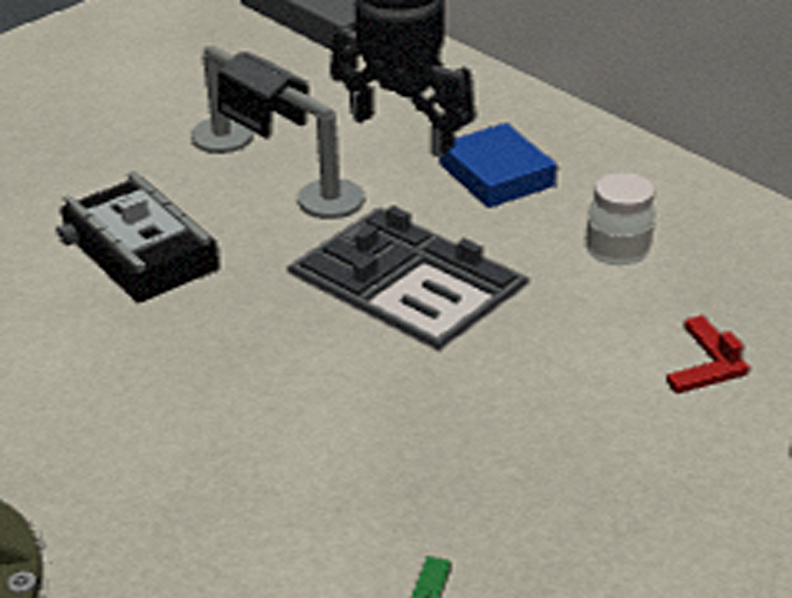

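View pics/scene30c.png

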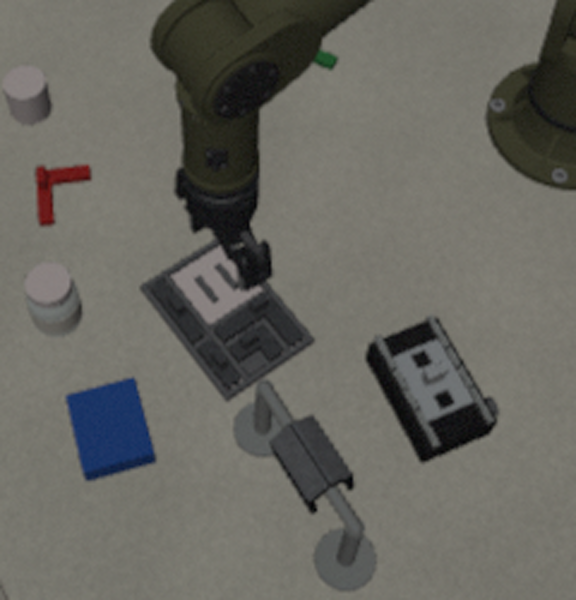

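```bash
python3 - <<'E'
from h import *
print(bot.finish_job())
E
```

```text
the job is handed in; nothing more can be done
None
```

The job is handed in at about 60 s of the 210 s: the shutter is closed, the plates are packed and the rest is hung.

- **Shutter:** I pinched its tab and slid it 28 mm along lamp +y. The pictures afterwards show the blank middle over the port and a window either side. I judged the stop by eye and did not measure it.
- **Rest:** It hangs astride the rail, about 1 mm from the rail's middle when released and clear of the bench.
- **Plates:** Only the stub, bar, angle and corner were on the bench; there was no fork or tee. I lowered each into its own pocket with no resistance felt. The last close-up shows all four inside their walls, but I did not measure how far each stands proud of the ridges.
- **Left alone:** I did not touch the jar, slide box, pot, or the red and green look-alikes, and the last pictures show nothing else on the bench out of place.

**Fingertips disagree with the description:** My first grasp at the shutter tab closed on air. When I touched the shut fingers to the bench, the tips were about 6 mm behind the TCP, not 22 mm ahead of it. I pressed down with about 60 N in that test, under the 120 N limit. I used the measured value from then on, and every later grasp held first time.

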